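# Load the cup warmer and switch it on

### The job

Put the espresso cups from the counter into the cup warmer to warm: lift its wooden cover over the stop bump and slide it fully open, stand every cup mouth down on the floor of the compartment, then slide the cover shut again so that it drops down behind the bump. Last, turn the warmer's dial clockwise as far as it goes. Leave the milk jug, the canister and the tamper where they are.

Things in the scene. Friction and masses are not known exactly. Their poses are not given: they have to be found in the camera images.
- warmer: White cup warmer, fixed, 234 x 360 mm. Origin: centre of underside; y = the cover's opening direction, z up. Its two long walls, 72 mm high, carry the cover. Compartment in the -y half; the +y half is closed, top at 62 mm. The dial's ledge (72 x 120 mm, top at 45 mm) stands out at the -x side. Steel stop bump on the +x wall, 10 mm high, 16 mm in x, 8 in y, centred x = 108, y = -75.5 mm.
- compartment (a point): Centre of the compartment's floor, 10 mm above the counter, axes as the warmer's. Clear floor: x from -97 to +97 mm, y from -80 mm (end wall) to +90 mm (closed half). The walls stand 62 mm above the floor, the closed half 52 mm.
- cover_slide (a joint): Travel of the cover along the warmer's +y, m: 0 = shut, 0.168 = fully open, both end stops. 1.5 N of friction, stays where left. A 14 mm steel tab on the cover's +x edge is caught by the bump: with the cover down, opening is blocked at 0.0035 and closing at 0.0255; between these the cover must be raised over 10 mm.
- cover_lift (a joint): How far the cover is raised straight up off its rails, m: 0 = down, 0.020 = upper stop. About 0.4 kg; it sinks by itself when released, stays level, cannot be taken off. With its tab on top of the bump it reads 0.010.
- cover_grip (a point): Top centre of the cover's handle, an upright steel bar 60 mm long (warmer x), 14 mm wide (warmer y), 40 mm tall, in the middle of the 196 x 172 mm wooden cover (8 mm thick). Shut and down, this point is 121 mm above the counter and over the compartment's centre; it moves with the cover. The cover's upper face is 40 mm below it.
- cup_a: White handleless espresso cup standing mouth down: a cylinder 52 mm across, 50 mm tall (side straight for the lower 40 mm, then drawn in to a 33 mm foot ring), about 160 g, loose. Origin: centre of its underside (the rim it stands on); z points up out of its foot. None if this cup is absent.
- cup_b: White handleless espresso cup standing mouth down: a cylinder 52 mm across, 50 mm tall (side straight for the lower 40 mm, then drawn in to a 33 mm foot ring), about 160 g, loose. Origin: centre of its underside (the rim it stands on); z points up out of its foot. None if this cup is absent.
- cup_c: White handleless espresso cup standing mouth down: a cylinder 52 mm across, 50 mm tall (side straight for the lower 40 mm, then drawn in to a 33 mm foot ring), about 160 g, loose. Origin: centre of its underside (the rim it stands on); z points up out of its foot. None if this cup is absent.
- cup_d: White handleless espresso cup standing mouth down: a cylinder 52 mm across, 50 mm tall (side straight for the lower 40 mm, then drawn in to a 33 mm foot ring), about 160 g, loose. Origin: centre of its underside (the rim it stands on); z points up out of its foot. None if this cup is absent.
- dial (a joint): Angle of the warmer's dial, rad: grows clockwise seen from above, 0 and 5.2 are its end stops. Light friction (0.04 N m); stays where left.
- dial_grip (a point): On the dial's upright axis at grip height, 82 mm above the counter. The grip is an upright black bar 42 mm long, 14 mm wide, top 7 mm above this point, on a round skirt 44 mm across, 23 mm below this point. The point turns with the bar: its x axis runs along the bar (at dial 0: the warmer's x).
- milk_jug: Bystander: steel milk jug, 75 mm across, 98 mm tall, loose; origin under its centre.
- canister: Bystander: white canister with a steel lid, 100 mm across, 124 mm tall, loose; origin under its centre.
- tamper: Bystander: coffee tamper with wooden handle, 58 mm across, 86 mm tall, loose; origin under its centre.
Things that resemble listed ones, but are neither listed nor needed, are in the scene too. Leave any orange look-alike of the cup_b alone.

How it is judged:
On the way, in this order (a step that is already met when the one before it is completed fails the run):
1. the cover has been lifted over the bump and slid open (at least 150 mm) (value of joint cover_slide above 0.15 m), for 0.2 s.
2. every cup stands mouth down on the compartment's floor (x of cup_a in the frame of compartment between -0.08 and 0.08 m and y of cup_a in the frame of compartment between -0.066 and 0.076 m and z of each of cup_a, cup_b, cup_c, cup_d in the frame of compartment below 0.006 m and angle between each of cup_a, cup_b, cup_c, cup_d's own z axis and vertical below 0.12 rad and x of cup_b in the frame of compartment between -0.08 and 0.08 m and y of cup_b in the frame of compartment between -0.066 and 0.076 m and x of cup_c in the frame of compartment between -0.08 and 0.08 m and y of cup_c in the frame of compartment between -0.066 and 0.076 m and x of cup_d in the frame of compartment between -0.08 and 0.08 m and y of cup_d in the frame of compartment between -0.066 and 0.076 m and linear speed of each of cup_a, cup_b, cup_c, cup_d below 0.03 m/s), for 0.3 s.
3. the cover is shut and has dropped behind the bump (value of joint cover_slide below 0.005 m and value of joint cover_lift below 0.004 m), for 0.3 s.
4. the dial is at its clockwise end stop (value of joint dial above 5.08 rad), for 0.2 s.
At the end, for the whole second after the job is handed in: Every cup present stands mouth down (within 0.12 rad) and at rest on the compartment's floor; the cover is shut (within 5 mm) and down behind its bump (within 4 mm); the dial is within 0.12 rad of its clockwise stop (all of step 2 and all of step 3 and value of joint dial above 5.08 rad); the robot touches nothing.
It fails at once if the milk jug is moved by more than 3 cm (distance of milk_jug from where it was at the start of the episode above 0.03 m).
It fails at once if the canister is moved by more than 3 cm (distance of canister from where it was at the start of the episode above 0.03 m).
It fails at once if the tamper is moved by more than 3 cm (distance of tamper from where it was at the start of the episode above 0.03 m).
Of cup_a, cup_b, cup_c, cup_d only 2 to 4 are there at a start; the rules pass over those that are not, and their reading is None.
At some moment in a run one of cup_a, cup_b, cup_c, cup_d may be knocked a few centimetres aside while the robot is not near it.
Once in a run the grip may slacken for a moment while it holds something.
It also fails if it takes over 210 s, if anything falls off the work surface, if the arm or the gripper's body presses on something with over 40 N, if the wrist force passes 120 N, or if a joint passes its speed limit or range.

### The arm

A 6-joint arm with a two-finger parallel gripper is mounted at the origin on the work surface. World frame = base frame: x ahead of the robot, y to its left, z up, the work surface at z = 0. Lengths are in m, angles in rad, forces in N, time in s.
With the tool pointing down it reaches from about 0.375 to 0.925 m from the base axis. Payload 5.7 kg.
Tool frame: the origin (TCP) lies on the centre line of the jaws, within the pads' length; the fingertips stand 14 mm ahead of it and the grasp point (between the pads) lies 5 mm behind it (arm.tip_extent is the distance from the TCP to the fingertips, in m); x points along the fingers, y is the direction in which the jaws open and shut, and the axes are right-handed (so a half turn about x gives the same grasp; the last joint's range is limited). The gripper opens to 85 mm and grips with 20 to 120 N. Pads are 22 mm wide; open, the fingers measure 114 mm over their backs; the gripper's body (76 mm by 85 mm) begins 54 mm behind the grasp point. The pads swing forward as they close: fully open they stand 13 mm farther back than shut.
Start: joints at [1.179, 0.359, 1.51, -0, 1.272, -0.115], TCP at [0.164, 0.577, 0.245] pointing down, gripper open.
Joint ranges: [-2.97, 2.97], [-1.01, 2.36], [0.21, 2.38], [-0.96, 4.11], [0.2, 2.71], [-2.98, 2.98]. Speed limits (rad/s): [2.39, 2.39, 3.14, 3.14, 3.14, 3.14].

### API

Orientations are given as a 3x3 rotation matrix whose columns are the frame's x, y, z axes.
In Python, from bench import sense, optics, workorder, arm gives the robot as it stands.
- The arm moves only by the tool arm_command, never from a script. Its argument "moves" is a list of rows, each a list of 3 entries, a list of its own where there are three numbers: the closure in counts, from 0 (fully open) to 255 (shut), then the shift along the tool's x, y, z in cm, then the turn, a rotation vector about the tool's x, y, z in degrees. A call has 1 to 10 rows; each row shifts and turns the commanded pose from where the row before left it, along the tool's axes as they then stand; what a row does not reach is not made up. A row lasts 1/12 s, in which the tool goes at most 41.7 mm and 7.16 degrees, less where a joint would pass 70% of its speed; a pose out of reach is approached as far as the arm can. A call with a gripper value outside its range is refused whole. The fingers move at their own pace and stop on an object; "grip_force" is the grip in N (left out, the last holds). Time passes only in rows, so rows that do not move let the fingers close. It gives the time, the measured TCP pose, the force and the opening at its end, in the units of the state.
- sense(): the state, without advancing time (a new reading comes with each control period).
- optics.grab_frame(name): name is "scene" or "top" or "wrist"; returns the picture (480x640x3 uint8, red, green, blue); there is no depth.
- optics.get_calibration(name): a dict with "fovy" (degrees; the focal length in pixels is half the picture's height over the tangent of half this angle, whatever the lens; pixels are square), "cx", "cy" (the principal point, pixels), "k1" (the pictures are not rectified: a ray, as slopes to the right and down, at radius r is drawn at 1 + k1 r^2 times it, then the intrinsics apply), "R" (3x3) and "t" (3): a world point X has camera coordinates R X + t. Camera axes: x right, y down, z forward; pixel columns grow to the right and rows downward; lengths in m; the calibration is good to about 2 mm. A picture is of the moment at which its call begins: read the wrist's pose just before it. get_calibration takes no time and is no camera call; for the wrist camera it gives the pose at the moment of the call.
- workorder.hand_in(): hands the job in, once; it reports no verdict.
The state is a dict: "t": time; "joint_positions": joint angles; "dq": joint speeds; "joint_torque": joint torques, N m; "eef_pos": TCP position; "tcp_rot": TCP orientation; "contact_force": force on the tool from outside, world axes, zero at the start; "moment": the same for the moment, N m; "grip_width": finger opening in m.
Only numpy, scipy, OpenCV 4.12 (cv2) and the standard library are available. Lean on these libraries where they do the work, as an engineer would, in place of code of your own. Each camera call takes 0.05 s, during which the arm holds its last target.

## Working session

There is one attempt and no reset: what is moved stays moved. The work goes in short steps, Python scripts to look and compute and a tool call to move; the robot and the scene stay as the last step left them, time stands still between calls to the robot, and variables do not carry over. Pictures are saved under pics/ and viewed, and the job is handed in when it is done.

Besides the shell and the picture viewer there is one more tool, called after "Call:" in YAML: its name, and indented under it one key for each argument. arm_command: Moves the arm, as the interface text tells. Its arguments: {"type":"object","properties":{"moves":{"type":"array","items":{"type":"array"}},"grip_force":{"type":"number"}},"required":["moves"]}

```bash
ls; mkdir -p pics; python3 - <<'E'
from bench import sense, optics, workorder, arm
import cv2
for n in ("scene","top","wrist"):
    c=optics.get_calibration(n); print(n,c)
    im=optics.grab_frame(n); cv2.imwrite(f"pics/{n}0.png",im[:,:,::-1])
print(sense())
E
```

```text
pics
scene {'fovy': 51.13420325659122, 'cx': 326.9974116707476, 'cy': 238.06258669619785, 'k1': -0.12128856475148984, 'R': array([[ 0.64293585,  0.7659152 , -0.00272142],
       [ 0.63244518, -0.53289395, -0.5621718 ],
       [-0.43202615,  0.35971926, -0.827016  ]]), 't': array([-0.33924052, -0.30515589,  1.52242255])}
top {'fovy': 42.743563682264416, 'cx': 319.35991930629126, 'cy': 234.33552369002237, 'k1': -0.07459397397791631, 'R': array([[ 0.02249234, -0.99973317,  0.00526246],
       [-0.9928798 , -0.02295343, -0.11688818],
       [ 0.11697778, -0.0025959 , -0.99313114]]), 't': array([0.00744554, 0.56865372, 1.66800441])}
wrist {'fovy': 69.17682136277129, 'cx': 321.61371500283644, 'cy': 242.21169376052225, 'k1': -0.05906334007491891, 'R': array([[ 0.27355481,  0.961855  , -0.00165101],
       [ 0.9274739 , -0.2633211 ,  0.26543204],
       [ 0.25487239, -0.07414148, -0.96412816]]), 't': array([-0.59828517, -0.03547366,  0.37811322])}
{'t': 0.15, 'joint_positions': array([ 1.17890670e+00,  3.59309815e-01,  1.51117833e+00,  3.01264899e-05,
        1.27253439e+00, -1.15102669e-01]), 'dq': array([ 0.00157716, -0.00185268, -0.00260747, -0.0011834 ,  0.00100963,
       -0.00132838]), 'joint_torque': array([-1.77053053e-04, -5.28022921e+01, -2.78928494e+01, -1.32866180e-04,
        8.37108353e-03,  3.08474569e-05]), 'eef_pos': array([0.16376257, 0.57668876, 0.24466649]), 'tcp_rot': array([[-5.72736904e-04,  2.73274448e-01,  9.61935938e-01],
       [-1.31048519e-03,  9.61935064e-01, -2.73274980e-01],
       [-9.99998977e-01, -1.41711747e-03, -1.92813594e-04]]), 'contact_force': array([ 0.41226009, -0.09632055, -1.20422584]), 'moment': array([ 0.00558224, -0.06085523,  0.00730741]), 'grip_width': 0.08579173042584175}
```

View pics/scene0.png

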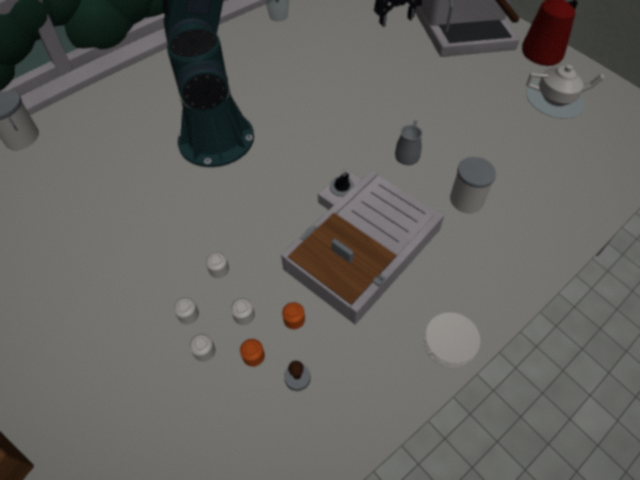

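View pics/top0.png

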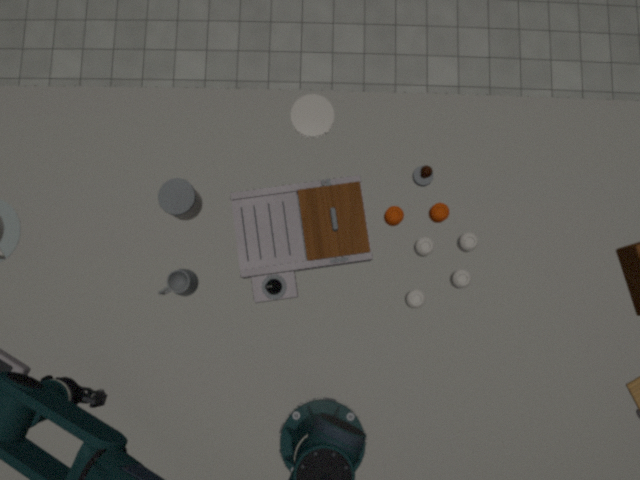

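View pics/wrist0.png

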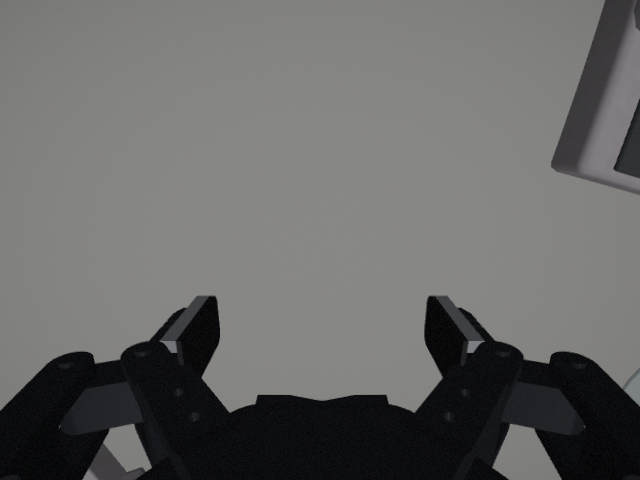

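The top view shows the warmer around (235–370, 180–300) and four white cups near (425,246), (468,242), (461,278) and (415,298). Two orange look-alikes sit near (394,215) and (440,212). I'll enlarge crops to get finer pixel positions.

```bash
cat > h.py <<'E'
import numpy as np, cv2
from bench import sense, optics, workorder, arm
def K(c):
    f=240/np.tan(np.radians(c['fovy'])/2); return f
def pix2w(c,u,v,z):
    f=K(c); d=np.array([(u-c['cx'])/f,(v-c['cy'])/f]); p=d.copy()
    for _ in range(20): p=d/(1+c['k1']*(p@p))
    R=np.array(c['R']);t=np.array(c['t']); o=-R.T@t; r=R.T@np.array([p[0],p[1],1])
    return o+r*(z-o[2])/r[2]
def w2pix(c,X):
    X=np.asarray(X,float); q=np.array(c['R'])@X+c['t']; p=q[:2]/q[2]; p=p*(1+c['k1']*(p@p)); return p*K(c)+[c['cx'],c['cy']]
def crop(im,x0,y0,x1,y1,s,name,grid=True):
    a=cv2.resize(im[y0:y1,x0:x1],None,fx=s,fy=s,interpolation=cv2.INTER_CUBIC)
    a=np.clip(a.astype(float)*1.5,0,255).astype(np.uint8)[:,:,::-1].copy()
    if grid:
        for x in range((x0+9)//10*10,x1,10): cv2.putText(a,str(x),(int((x-x0+.5)*s)-8,8),0,.3,(0,255,255));cv2.line(a,(int((x-x0+.5)*s),10),(int((x-x0+.5)*s),14),(0,255,255))
        for y in range((y0+9)//10*10,y1,10): cv2.putText(a,str(y),(0,int((y-y0+.5)*s)+4),0,.3,(0,255,255));cv2.line(a,(20,int((y-y0+.5)*s)),(24,int((y-y0+.5)*s)),(0,255,255))
    cv2.imwrite(name,a)
E
python3 - <<'E'
from h import *
im=cv2.imread('pics/top0.png')[:,:,::-1]
crop(im,225,170,385,310,5,'pics/t_w.png')
crop(im,380,160,490,310,4,'pics/t_c.png')
E
```

```text
(no output)
```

View pics/t_w.png

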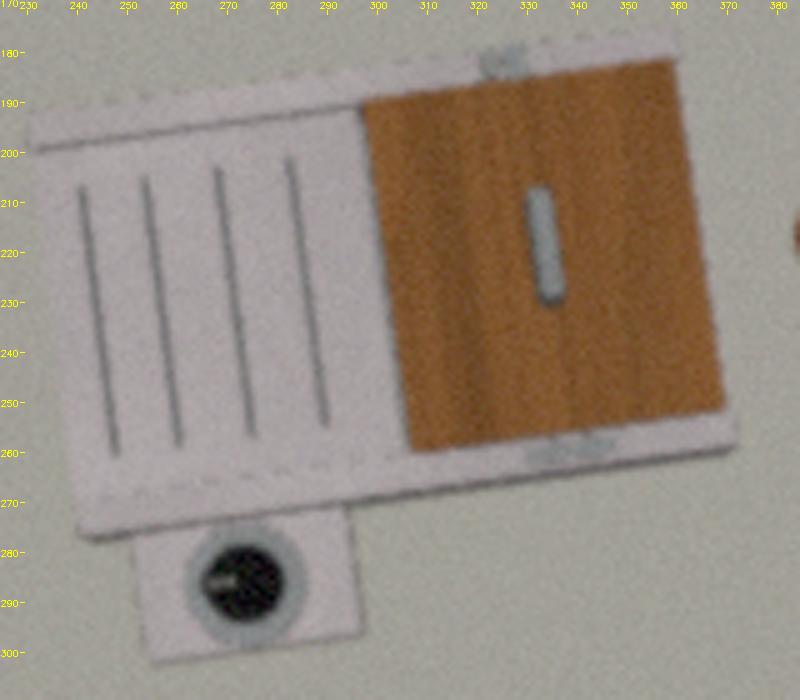

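View pics/t_c.png

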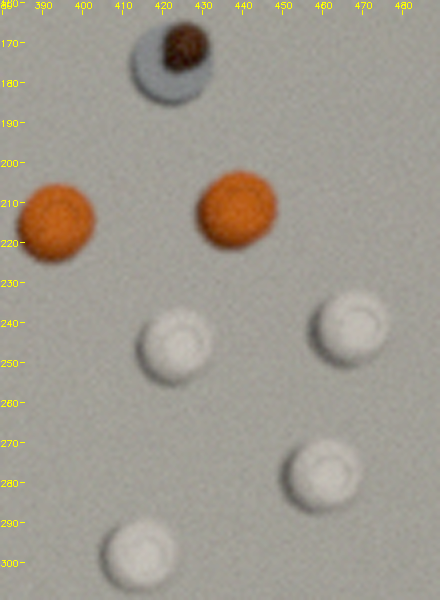

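```bash
python3 - <<'E'
from h import *
c=optics.get_calibration('top')
print('cam',-c['R'].T@c['t'])
def P(cx,cy,z,s=5,x0=225,y0=170): 
    return pix2w(c,cx/s-.5+x0,cy/s-.5+y0,z)
for n,a in dict(hTL=(527,187,.121),hTR=(549,186,.121),hBL=(540,303,.121),hBR=(563,301,.121),cTL=(360,103,.081),cTR=(674,59,.081),cBR=(723,409,.081),cBL=(411,453,.081),wBR=(735,445,.072),dial=(243,583,.07)).items():
    print(n,np.round(P(*a),4))
im=cv2.imread('pics/top0.png')
for n,a in dict(c1=(181,341),c2=(357,321),c3=(330,472),c4=(146,547),tamper=(171,63)).items():
    print(n,np.round(P(*a,.05 if n!='tamper' else .02,4,380,160),4))
E
```

```text
cam [0.36931786 0.02482608 1.72297684]
hTL [ 0.6317 -0.0056  0.121 ]
hTR [ 0.6325 -0.0172  0.121 ]
hBL [ 0.57   -0.0137  0.121 ]
hBR [ 0.5714 -0.0258  0.121 ]
cTL [0.6824 0.0854 0.081 ]
cTR [ 0.7108 -0.0851  0.081 ]
cBR [ 0.5199 -0.1143  0.081 ]
cBL [0.4924 0.0529 0.081 ]
wBR [ 0.5013 -0.1218  0.072 ]
dial [0.421  0.1417 0.07  ]
c1 [ 0.5442 -0.2699  0.05  ]
c2 [ 0.5609 -0.3921  0.05  ]
c3 [ 0.4564 -0.3729  0.05  ]
c4 [ 0.4027 -0.2465  0.05  ]
tamper [ 0.7455 -0.2678  0.02  ]
```

Call:
arm_command:
  moves:
    - [0,[0,0,0],[-6.3,0,0]]
    - [0,[0,0,0],[-6.3,0,0]]
    - [0,[0,0,0],[-6.3,0,0]]
    - [0,[0,0,0],[-6.3,0,0]]
    - [0,[0,-3.28,1.68],[0,0,0]]
    - [0,[0,-3.28,1.68],[0,0,0]]
    - [0,[0,-3.28,1.68],[0,0,0]]
    - [0,[0,-3.28,1.68],[0,0,0]]
    - [0,[0,-3.28,1.68],[0,0,0]]
    - [0,[0,-3.28,1.68],[0,0,0]]

```text
t: 0.98
eef_pos: [0.2959, 0.3977, 0.2451]
tcp_rot: [[-0.0, -0.163, 0.987], [-0.0, 0.987, 0.163], [-1.0, -0.0, -0.0]]
contact_force: [-0.5, 0.4, -0.8]
grip_width: 0.0857
```

Call:
arm_command:
  moves:
    - [0,[0,-3.28,1.68],[0,0,0]]
    - [0,[0,-3.28,1.68],[0,0,0]]
    - [0,[0,-3.28,1.68],[0,0,0]]
    - [0,[0,-3.28,1.68],[0,0,0]]
    - [0,[0,-3.28,1.68],[0,0,0]]
    - [0,[0,-3.28,1.68],[0,0,0]]
    - [0,[0,-3.28,1.68],[0,0,0]]
    - [0,[0,0,0],[0,0,0]]

```text
t: 1.65
eef_pos: [0.4527, 0.1873, 0.2455]
tcp_rot: [[0.003, -0.158, 0.987], [-0.002, 0.987, 0.158], [-1.0, -0.003, 0.003]]
contact_force: [0.6, -1.0, 0.4]
grip_width: 0.0858
```

```bash
cat >> h.py <<'E'
def W(name):
    c=optics.get_calibration('wrist'); im=optics.grab_frame('wrist')
    a=np.clip(im.astype(float)*1.4,0,255).astype(np.uint8)
    cv2.imwrite(f'pics/{name}.png',a[:,:,::-1]); np.save(f'pics/{name}.npy',{k:np.array(v) for k,v in c.items()},allow_pickle=True); return c,im
def delta(target):
    s=sense(); R=s['tcp_rot']; return np.round(100*R.T@(np.array(target)-s['eef_pos']),2)
def st():
    s=sense(); print('t',round(s['t'],2),'p',np.round(s['eef_pos'],4),'yaw(y)',round(np.degrees(np.arctan2(-s['tcp_rot'][0,1],s['tcp_rot'][1,1])),2),'xax',np.round(s['tcp_rot'][:,0],3),'F',np.round(s['contact_force'],1),'w',round(s['grip_width'],4),'q6',np.round(s['joint_positions'],2))
E
python3 - <<'E'
from h import *
W('w1'); st(); print(arm.tip_extent); print(delta([.6014,-.0156,.105]))
E
```

```text
t 1.7 p [0.4507 0.1894 0.2452] yaw(y) 9.06 xax [ 0.001 -0.001 -1.   ] F [ 0.1 -0.3 -0.6] w 0.0858 q6 [ 0.26  0.2   1.74 -0.    1.2  -1.47]
0.014
[ 14.05 -22.61  11.65]
```

View pics/w1.png

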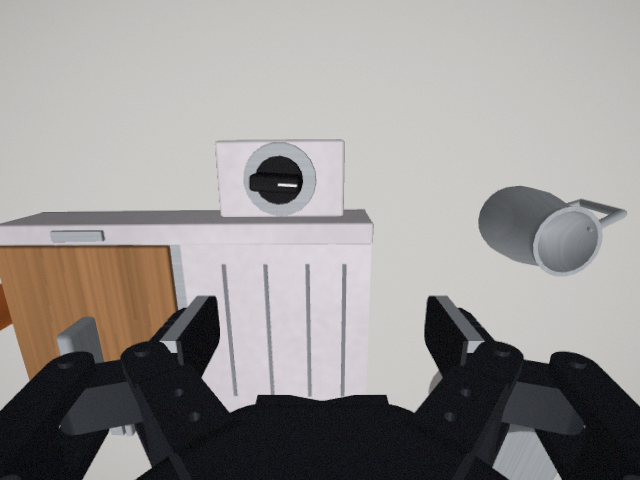

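Call:
arm_command:
  moves:
    - [0,[0,-3.23,1.66],[0,0,0]]
    - [0,[0,-3.23,1.66],[0,0,0]]
    - [0,[0,-3.23,1.66],[0,0,0]]
    - [0,[0,-3.23,1.66],[0,0,0]]
    - [0,[0,-3.23,1.66],[0,0,0]]
    - [0,[0,-3.23,1.66],[0,0,0]]
    - [0,[0,-3.23,1.66],[0,0,0]]
    - [0,[2,0,0],[0,0,0]]
    - [0,[2,0,0],[0,0,0]]
    - [0,[2,0,0],[0,0,0]]

```text
t: 2.53
eef_pos: [0.6001, -0.0118, 0.1845]
tcp_rot: [[-0.0, -0.162, 0.987], [0.0, 0.987, 0.162], [-1.0, 0.0, 0.0]]
contact_force: [-0.7, 0.5, 0.1]
grip_width: 0.0853
```

```bash
python3 - <<'E'
from h import *
c=np.load('pics/w1.npy',allow_pickle=True).item()
print('skirt',pix2w(c,281,181,.059),'bar',pix2w(c,250,183,.089),pix2w(c,302,183,.089))
W('w2'); st(); print(delta([.6014,-.0156,.105]))
E
```

```text
skirt [0.42311265 0.14393234 0.059     ] bar [0.42518882 0.12218424 0.089     ] [0.41860159 0.16406699 0.089     ]
t 2.58 p [ 0.5971 -0.0111  0.1802] yaw(y) 9.34 xax [-0.007  0.001 -1.   ] F [-1.7  1.3 -2.2] w 0.0856 q6 [-0.13  0.42  1.59  0.    1.14 -1.87]
[ 7.51 -0.53  0.4 ]
```

View pics/w2.png

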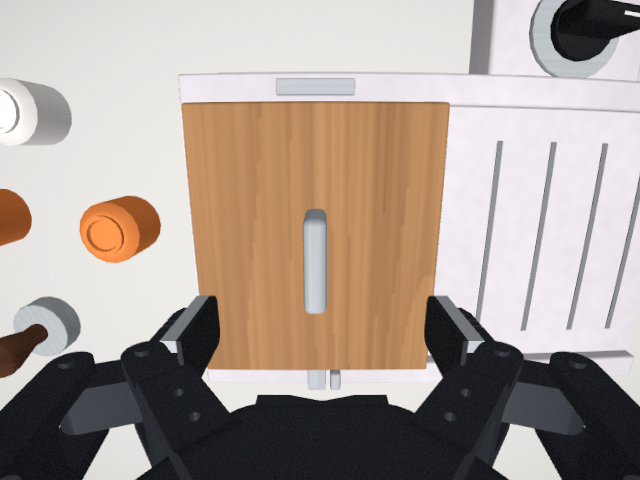

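```bash
python3 - <<'E'
from h import *
c=np.load('pics/w2.npy',allow_pickle=True).item()
print([np.round(pix2w(c,*p,.121),4) for p in [(315.3,219),(315.3,313)]], pix2w(c,315.3,266,.121))
print([np.round(pix2w(c,*p,.081),4) for p in [(182,102),(450,102),(427,370),(208,370)]])
st()
E
```

```text
[array([ 0.5742, -0.0208,  0.121 ]), array([ 0.6316, -0.0117,  0.121 ])] [ 0.60178909 -0.01641163  0.121     ]
[array([ 0.5212, -0.1154,  0.081 ]), array([0.494, 0.052, 0.081]), array([0.6868, 0.0847, 0.081 ]), array([ 0.7144, -0.0842,  0.081 ])]
t 2.58 p [ 0.5971 -0.0111  0.1802] yaw(y) 9.34 xax [-0.007  0.001 -1.   ] F [-1.7  1.3 -2.2] w 0.0856 q6 [-0.13  0.42  1.59  0.    1.14 -1.87]
```

Call:
arm_command:
  moves:
    - [0,[1.5,-0.15,0.1],[0,0,0]]
    - [0,[1.5,-0.15,0.1],[0,0,0]]
    - [0,[1.5,-0.1,0.1],[0,0,0]]
    - [0,[1.5,-0.1,0.1],[0,0,0]]
    - [0,[1.0,0,0],[0,0,0]]
    - [0,[0.5,0,0],[0,0,0]]
    - [0,[0,0,0],[0,0,0]]
    - [0,[0,0,0],[0,0,0]]

```text
t: 3.25
eef_pos: [0.6048, -0.0162, 0.1107]
tcp_rot: [[-0.0, -0.163, 0.987], [0.0, 0.987, 0.163], [-1.0, 0.0, -0.0]]
contact_force: [-0.0, -0.7, 1.4]
grip_width: 0.0854
```

```bash
python3 - <<'E'
from h import *
st(); print(delta([.6018,-.0162,.104]))
E
```

```text
t 3.25 p [ 0.6048 -0.0162  0.1107] yaw(y) 9.37 xax [-0.  0. -1.] F [-0.  -0.7  1.4] w 0.0854 q6 [-0.14  0.51  1.64  0.    0.99 -1.88]
[ 0.67  0.05 -0.3 ]
```

Call:
arm_command:
  grip_force: 60
  moves:
    - [0,[0.6,0,-0.3],[0,0,0]]
    - [255,[0,0,0],[0,0,0]]
    - [255,[0,0,0],[0,0,0]]
    - [255,[0,0,0],[0,0,0]]
    - [255,[0,0,0],[0,0,0]]
    - [255,[0,0,0],[0,0,0]]
    - [255,[0,0,0],[0,0,0]]
    - [255,[0,0,0],[0,0,0]]
    - [255,[0,0,0],[0,0,0]]
    - [255,[0,0,0],[0,0,0]]

```text
t: 4.08
eef_pos: [0.6017, -0.0158, 0.1047]
tcp_rot: [[0.0, -0.162, 0.987], [0.002, 0.987, 0.162], [-1.0, 0.002, 0.0]]
contact_force: [-1.4, 5.8, 3.1]
grip_width: 0.0128
```

Call:
arm_command:
  moves:
    - [255,[-0.3,0,0],[0,0,0]]
    - [255,[-0.5,0,0],[0,0,0]]
    - [255,[-0.5,0,0],[0,0,0]]
    - [255,[-0.3,0,0],[0,0,0]]
    - [255,[0,0,0],[0,0,0]]
    - [255,[0,0,0],[0,0,0]]

```text
t: 4.58
eef_pos: [0.6017, -0.0158, 0.1201]
tcp_rot: [[-0.0, -0.162, 0.987], [0.002, 0.987, 0.162], [-1.0, 0.002, 0.0]]
contact_force: [1.9, 5.2, -3.3]
grip_width: 0.0133
```

```bash
python3 - <<'E'
from h import *
st()
c=optics.get_calibration('scene');im=optics.grab_frame('scene');crop(im,270,160,450,330,4,'pics/s1.png')
E
```

```text
t 4.58 p [ 0.6017 -0.0158  0.1201] yaw(y) 9.32 xax [-0.     0.002 -1.   ] F [ 1.9  5.2 -3.3] w 0.0133 q6 [-0.14  0.5   1.64  0.    1.01 -1.88]
```

View pics/s1.png

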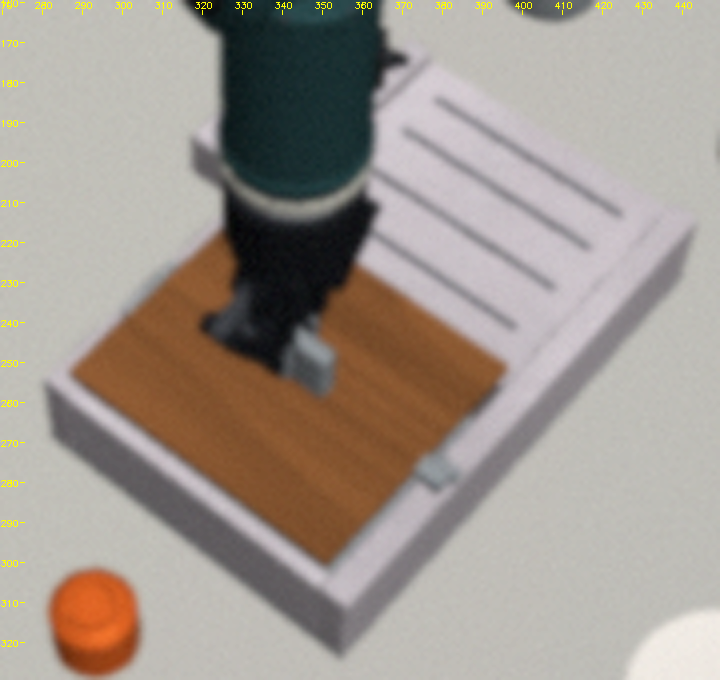

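Call:
arm_command:
  moves:
    - [255,[0,1,0],[0,0,0]]
    - [255,[0,1,0],[0,0,0]]
    - [255,[0,1,0],[0,0,0]]
    - [255,[0,1,0],[0,0,0]]
    - [255,[0,1,0],[0,0,0]]
    - [255,[0,1,0],[0,0,0]]

```text
t: 5.13
eef_pos: [0.592, 0.0432, 0.1204]
tcp_rot: [[0.0, -0.163, 0.987], [-0.0, 0.987, 0.163], [-1.0, -0.0, 0.0]]
contact_force: [2.8, -2.1, -4.1]
grip_width: 0.0132
```

Call:
arm_command:
  moves:
    - [255,[0,1.5,0],[0,0,0]]
    - [255,[0,1.5,0],[0,0,0]]
    - [255,[0,1.5,0],[0,0,0]]
    - [255,[0,1.5,0],[0,0,0]]
    - [255,[0,1.5,0],[0,0,0]]
    - [255,[0,1.5,0],[0,0,0]]
    - [255,[0,1.2,0],[0,0,0]]
    - [255,[0.6,0,0],[0,0,0]]
    - [255,[0.7,0,0],[0,0,0]]
    - [255,[0,0,0],[0,0,0]]

```text
t: 5.97
eef_pos: [0.5755, 0.1431, 0.1059]
tcp_rot: [[-0.0, -0.163, 0.987], [0.0, 0.987, 0.163], [-1.0, 0.0, -0.0]]
contact_force: [3.1, 1.1, -4.1]
grip_width: 0.0133
```

Call:
arm_command:
  moves:
    - [255,[0.13,0.5,0],[0,0,0]]
    - [255,[0,0,0],[0,0,0]]
    - [255,[0,0,0],[0,0,0]]
    - [0,[0,0,0],[0,0,0]]
    - [0,[0,0,0],[0,0,0]]
    - [0,[0,0,0],[0,0,0]]
    - [0,[0,0,0],[0,0,0]]
    - [0,[0,0,0],[0,0,0]]
    - [0,[-3,0,0],[0,0,0]]
    - [0,[-4,0,0],[0,0,0]]

```text
t: 6.8
eef_pos: [0.5715, 0.147, 0.1733]
tcp_rot: [[-0.009, -0.162, 0.987], [-0.001, 0.987, 0.162], [-1.0, 0.0, -0.009]]
contact_force: [0.3, 0.2, -0.5]
grip_width: 0.0853
```

```bash
python3 - <<'E'
from h import *
st()
W('w3')
E
```

```text
t 6.8 p [0.5715 0.147  0.1733] yaw(y) 9.33 xax [-0.009 -0.001 -1.   ] F [ 0.3  0.2 -0.5] w 0.0853 q6 [ 0.13  0.42  1.61 -0.    1.12 -1.6 ]
```

View pics/w3.png

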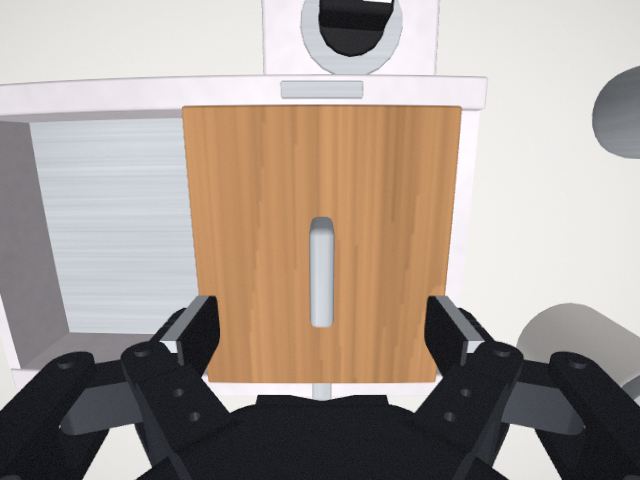

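Call:
arm_command:
  moves:
    - [0,[-0.7,0,0],[7,0,0]]
    - [0,[-0.7,0,0],[7,0,0]]
    - [0,[-0.7,0,0],[7,0,0]]
    - [0,[-0.7,0,0],[7,0,0]]
    - [0,[-0.7,0,0],[7,0,0]]
    - [0,[-0.7,0,0],[7,0,0]]
    - [0,[-0.7,0,0],[7,0,0]]
    - [0,[-0.7,0,0],[7,0,0]]
    - [0,[-0.7,0,0],[7,0,0]]
    - [0,[-0.7,0,0],[7,0,0]]

```text
t: 7.68
eef_pos: [0.5747, 0.1476, 0.2464]
tcp_rot: [[0.0, 0.875, 0.485], [-0.0, 0.485, -0.875], [-1.0, 0.0, 0.0]]
contact_force: [0.6, -0.7, 0.4]
grip_width: 0.0854
```

Call:
arm_command:
  moves:
    - [0,[0,0,0],[7,0,0]]
    - [0,[0,0,0],[7,0,0]]
    - [0,[0,0,0],[6,0,0]]
    - [0,[0,0,0],[0,0,0]]

```text
t: 8.02
eef_pos: [0.5746, 0.1476, 0.2461]
tcp_rot: [[0.0, 0.987, 0.159], [-0.0, 0.159, -0.987], [-1.0, 0.0, 0.0]]
contact_force: [1.0, 0.4, -0.2]
grip_width: 0.0853
```

```bash
python3 - <<'E'
from h import *
st()
c=optics.get_calibration('wrist'); print(-c['R'].T@c['t'], c['R'])
print(delta([.46,-.30,.26]))
c=optics.get_calibration('top');im=optics.grab_frame('top');crop(im,225,160,485,320,3,'pics/t2.png')
E
```

```text
t 8.02 p [0.5746 0.1476 0.2461] yaw(y) -80.87 xax [ 0. -0. -1.] F [ 1.   0.4 -0.2] w 0.0853 q6 [ 0.14  0.35  1.52 -0.    1.27 -0.02]
[0.56500751 0.21295007 0.37456711] [[ 9.87372980e-01  1.58412660e-01  1.66781297e-04]
 [ 1.52672126e-01 -9.51872515e-01  2.65762934e-01]
 [ 4.22589677e-02 -2.62381677e-01 -9.64038399e-01]]
[ -1.39 -18.42  42.37]
```

View pics/t2.png

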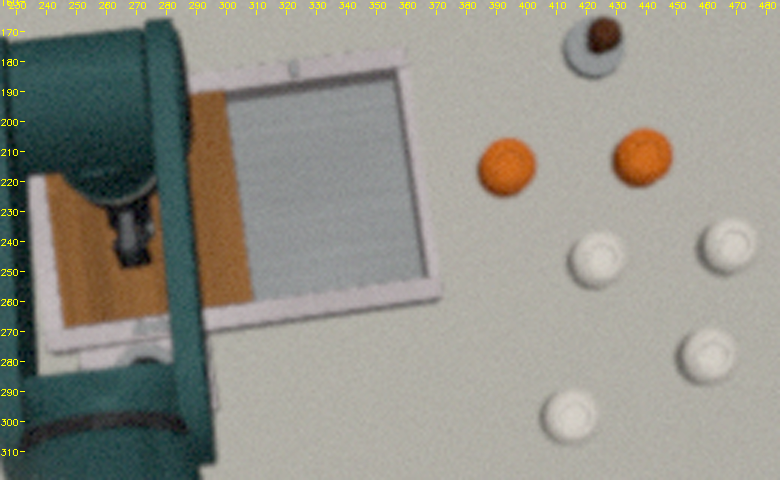

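Call:
arm_command:
  moves:
    - [0,[0,-1.5,3.6],[0,0,0]]
    - [0,[0,-1.5,3.6],[0,0,0]]
    - [0,[0,-1.5,3.6],[0,0,0]]
    - [0,[0,-1.5,3.6],[0,0,0]]
    - [0,[0,-1.5,3.6],[0,0,0]]
    - [0,[0,-1.5,3.6],[0,0,0]]
    - [0,[0,-1.5,3.6],[0,0,0]]
    - [0,[0,-1.5,3.6],[0,0,0]]
    - [0,[0,-1.5,3.6],[0,0,0]]
    - [0,[0,-1.5,3.6],[0,0,0]]

```text
t: 8.9
eef_pos: [0.4844, -0.2337, 0.2462]
tcp_rot: [[0.0, 0.986, 0.166], [-0.0, 0.166, -0.986], [-1.0, 0.0, 0.0]]
contact_force: [0.0, -0.3, 0.2]
grip_width: 0.0856
```

Call:
arm_command:
  moves:
    - [0,[0,0,0],[0,0,0]]
    - [0,[0,0,0],[0,0,0]]

```text
t: 9.07
eef_pos: [0.4847, -0.234, 0.246]
tcp_rot: [[0.0, 0.987, 0.161], [-0.0, 0.161, -0.987], [-1.0, 0.0, 0.0]]
contact_force: [0.7, 0.7, 0.4]
grip_width: 0.0853
```

```bash
python3 - <<'E'
from h import *
st()
W('w4')
E
```

```text
t 9.07 p [ 0.4847 -0.234   0.246 ] yaw(y) -80.72 xax [ 0. -0. -1.] F [0.7 0.7 0.4] w 0.0853 q6 [-0.58  0.27  1.64 -0.    1.23 -0.74]
```

View pics/w4.png

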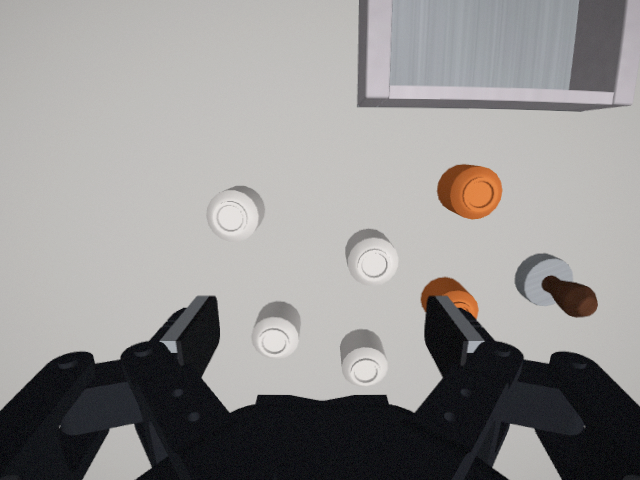

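Foot rings are at (231,217), (374,264), (274,341) and (366,371), with the oranges at (479,193) and (459,308).

```bash
python3 - <<'E'
from h import *
c=np.load('pics/w4.npy',allow_pickle=True).item()
for n,p in dict(c4=(231,217),c1=(374,264),c3=(274,341),c2=(366,371),o1=(479,193),o2=(459,308)).items(): 
    X=pix2w(c,*p,.05);print(n,np.round(X,4), delta([X[0],X[1],.026]))
a=np.radians(9.2); o=np.array([.6017,-.016])
for x in (-.045,.045):
  for y in (-.036,.040):
    print('slot',x,y,np.round(o+[x*np.cos(a)-y*np.sin(a),x*np.sin(a)+y*np.cos(a)],4))
E
```

```text
c4 [ 0.4001 -0.2462  0.05  ] [21.99 -8.59  0.  ]
c1 [ 0.5438 -0.2706  0.05  ] [21.99  5.2   4.74]
c3 [ 0.4571 -0.3718  0.05  ] [21.99 -5.01 13.32]
c2 [ 0.5603 -0.3926  0.05  ] [21.98  4.84 17.05]
o1 [ 0.628  -0.1855  0.05  ] [22.   14.89 -2.28]
o2 [ 0.6407 -0.3036  0.05  ] [21.99 14.22  9.58]
slot -0.045 -0.036 [ 0.563  -0.0587]
slot -0.045 0.04 [0.5509 0.0163]
slot 0.045 -0.036 [ 0.6519 -0.0443]
slot 0.045 0.04 [0.6397 0.0307]
```

Call:
arm_command:
  grip_force: 45
  moves:
    - [0,[0,2.6,2.37],[0,0,0]]
    - [0,[0,2.6,2.37],[0,0,0]]
    - [0,[4,0,0],[0,0,0]]
    - [0,[4,0,0],[0,0,0]]
    - [0,[4,0,0],[0,0,0]]
    - [0,[3,0,0],[0,0,0]]
    - [0,[2,0,0],[0,0,0]]
    - [0,[0,0,0],[0,0,0]]
    - [0,[0,0,0],[0,0,0]]

```text
t: 9.87
eef_pos: [0.5439, -0.2682, 0.0752]
tcp_rot: [[-0.002, 0.986, 0.165], [0.002, 0.165, -0.986], [-1.0, -0.002, -0.002]]
contact_force: [-0.2, -0.0, 0.7]
grip_width: 0.0851
```

```bash
python3 - <<'E'
from h import *
st(); print(delta([.5440,-.2703,.026]))
W('w5')
E
```

```text
t 9.87 p [ 0.5439 -0.2682  0.0752] yaw(y) -80.49 xax [-0.002  0.002 -1.   ] F [-0.2 -0.   0.7] w 0.0851 q6 [-0.57  0.56  1.66  0.    0.93 -0.74]
[ 4.92 -0.01  0.22]
```

View pics/w5.png

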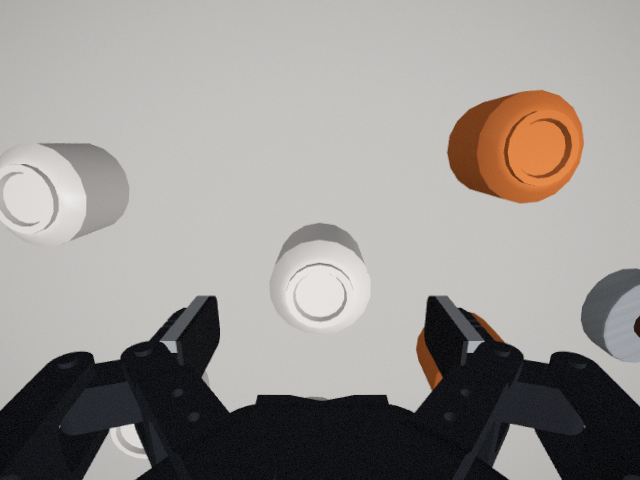

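Call:
arm_command:
  moves:
    - [0,[1.5,0,0.1],[0,0,0]]
    - [0,[1.5,0,0.1],[0,0,0]]
    - [0,[1.3,0,0],[0,0,0]]
    - [0,[0.6,0,0],[0,0,0]]
    - [0,[0,0,0],[0,0,0]]
    - [255,[0,0,0],[0,0,0]]
    - [255,[0,0,0],[0,0,0]]
    - [255,[0,0,0],[0,0,0]]
    - [255,[0,0,0],[0,0,0]]
    - [255,[0,0,0],[0,0,0]]

```text
t: 10.75
eef_pos: [0.5452, -0.2727, 0.0286]
tcp_rot: [[0.002, 0.987, 0.162], [-0.001, 0.162, -0.987], [-1.0, 0.001, 0.001]]
contact_force: [-1.4, 0.3, 7.6]
grip_width: 0.0509
```

Call:
arm_command:
  moves:
    - [255,[0,0,0],[0,0,0]]
    - [255,[-1,0,0],[0,0,0]]
    - [255,[-2,0,0],[0,0,0]]
    - [255,[-3,0,0],[0,0,0]]
    - [255,[-3,0,0],[0,0,0]]
    - [255,[-1,0,0],[0,0,0]]
    - [255,[0,0,0],[0,0,0]]

```text
t: 11.33
eef_pos: [0.5466, -0.2736, 0.1308]
tcp_rot: [[0.006, 0.987, 0.162], [-0.004, 0.162, -0.987], [-1.0, 0.005, 0.005]]
contact_force: [-0.1, 0.4, -1.2]
grip_width: 0.0504
```

```bash
python3 - <<'E'
from h import *
st(); print(delta([.6397,.0307,.126]))
W('w6')
E
```

```text
t 11.33 p [ 0.5466 -0.2736  0.1308] yaw(y) -80.66 xax [ 0.006 -0.004 -1.   ] F [-0.1  0.4 -1.2] w 0.0504 q6 [-0.58  0.49  1.61 -0.    1.03 -0.74]
[  0.42  14.12 -28.52]
```

View pics/w6.png

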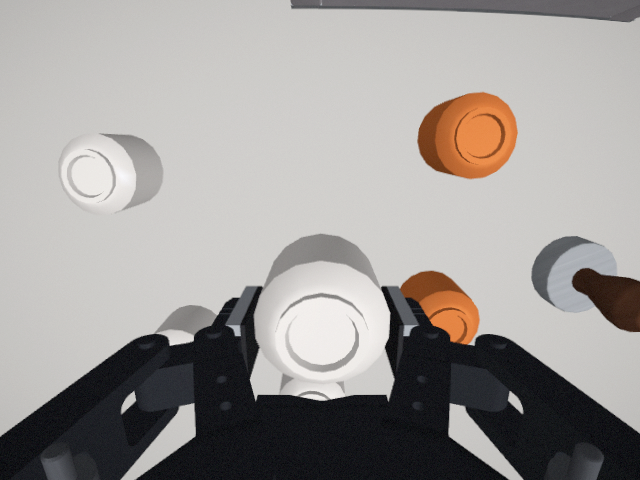

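Call:
arm_command:
  moves:
    - [255,[0,1.57,-3.17],[0,0,0]]
    - [255,[0,1.57,-3.17],[0,0,0]]
    - [255,[0,1.57,-3.17],[0,0,0]]
    - [255,[0,1.57,-3.17],[0,0,0]]
    - [255,[0,1.57,-3.17],[0,0,0]]
    - [255,[0,1.57,-3.17],[0,0,0]]
    - [255,[0,1.57,-3.17],[0,0,0]]
    - [255,[0,1.57,-3.17],[0,0,0]]
    - [255,[0,1.57,-3.17],[0,0,0]]
    - [255,[0,0,0],[0,0,0]]

```text
t: 12.22
eef_pos: [0.6378, 0.0384, 0.1248]
tcp_rot: [[-0.002, 0.986, 0.166], [0.003, 0.166, -0.986], [-1.0, -0.001, -0.003]]
contact_force: [0.5, 0.1, -2.0]
grip_width: 0.0508
```

```bash
python3 - <<'E'
from h import *
st(); print(delta([.6397,.0307,.039]))
W('w7')
E
```

```text
t 12.22 p [0.6378 0.0384 0.1248] yaw(y) -80.44 xax [-0.002  0.003 -1.   ] F [ 0.5  0.1 -2. ] w 0.0508 q6 [-0.05  0.53  1.54  0.    1.07 -0.22]
[8.58 0.07 0.82]
```

View pics/w7.png

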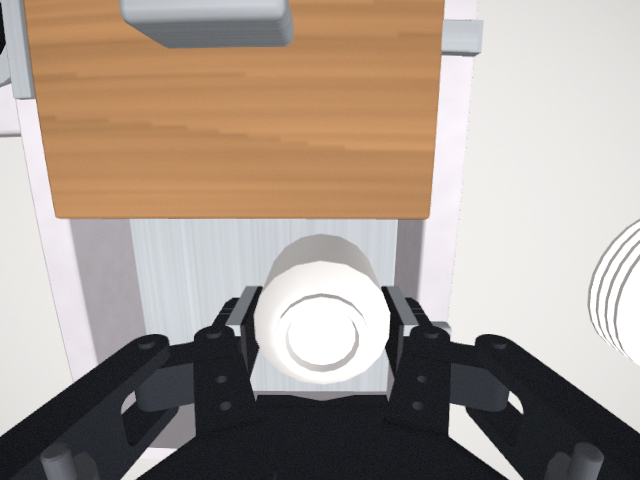

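Call:
arm_command:
  moves:
    - [255,[0,0,0],[0,0,0]]
    - [255,[0,0,0],[0,0,0]]

```text
t: 12.43
eef_pos: [0.6363, 0.0315, 0.1255]
tcp_rot: [[-0.003, 0.987, 0.162], [-0.0, 0.162, -0.987], [-1.0, -0.003, -0.0]]
contact_force: [0.3, -0.4, -1.6]
grip_width: 0.0504
```

```bash
cat >> h.py <<'E'
AW=np.radians(9.2); OW=np.array([.6017,-.016])
def slot(x,y): return OW+[x*np.cos(AW)-y*np.sin(AW),x*np.sin(AW)+y*np.cos(AW)]
E
python3 - <<'E'
from h import *
st(); print(delta([*slot(.041,.04),.039]))
E
```

```text
t 12.43 p [0.6363 0.0315 0.1255] yaw(y) -80.67 xax [-0.003 -0.    -1.   ] F [ 0.3 -0.4 -1.6] w 0.0504 q6 [-0.06  0.53  1.55 -0.    1.07 -0.22]
[ 8.65 -0.05  0.14]
```

Call:
arm_command:
  moves:
    - [255,[2,-0.05,0.1],[0,0,0]]
    - [255,[2,0,0],[0,0,0]]
    - [255,[2,0,0],[0,0,0]]
    - [255,[1.2,0,0],[0,0,0]]
    - [255,[0.5,0,0],[0,0,0]]
    - [255,[0,0,0],[0,0,0]]
    - [255,[0,0,0],[0,0,0]]

```text
t: 13.02
eef_pos: [0.6375, 0.0305, 0.0503]
tcp_rot: [[0.0, 0.987, 0.162], [-0.0, 0.162, -0.987], [-1.0, 0.0, 0.0]]
contact_force: [0.3, 0.5, -0.8]
grip_width: 0.051
```

Call:
arm_command:
  moves:
    - [255,[0.4,0,0],[0,0,0]]
    - [255,[0.2,0,0],[0,0,0]]
    - [255,[0.1,0,0],[0,0,0]]
    - [255,[0,0,0],[0,0,0]]

```text
t: 13.35
eef_pos: [0.6373, 0.0312, 0.0432]
tcp_rot: [[0.0, 0.987, 0.162], [-0.0, 0.162, -0.987], [-1.0, 0.0, 0.0]]
contact_force: [-0.0, 0.6, -1.9]
grip_width: 0.0505
```

Call:
arm_command:
  moves:
    - [255,[0.2,0,0],[0,0,0]]
    - [255,[0.1,0,0],[0,0,0]]
    - [255,[0.1,0,0],[0,0,0]]
    - [255,[0,0,0],[0,0,0]]
    - [255,[0,0,0],[0,0,0]]

```text
t: 13.77
eef_pos: [0.6372, 0.0311, 0.0389]
tcp_rot: [[-0.0, 0.987, 0.162], [-0.0, 0.162, -0.987], [-1.0, -0.0, 0.0]]
contact_force: [-0.2, -0.3, -1.4]
grip_width: 0.0512
```

Call:
arm_command:
  moves:
    - [255,[0.1,0,0],[0,0,0]]
    - [255,[0,0,0],[0,0,0]]
    - [255,[0,0,0],[0,0,0]]

```text
t: 14.02
eef_pos: [0.6373, 0.0311, 0.0387]
tcp_rot: [[0.0, 0.987, 0.162], [-0.0, 0.162, -0.987], [-1.0, 0.0, 0.0]]
contact_force: [-2.2, 0.5, 5.7]
grip_width: 0.0507
```

Call:
arm_command:
  moves:
    - [75,[0,0,0],[0,0,0]]
    - [75,[0,0,0],[0,0,0]]
    - [75,[0,0,0],[0,0,0]]
    - [75,[0,0,0],[0,0,0]]

```text
t: 14.35
eef_pos: [0.6374, 0.0311, 0.0379]
tcp_rot: [[0.0, 0.987, 0.162], [-0.0, 0.162, -0.987], [-1.0, 0.0, 0.0]]
contact_force: [0.2, 0.5, -0.6]
grip_width: 0.0601
```

Call:
arm_command:
  moves:
    - [75,[-1,0,0],[0,0,0]]
    - [75,[-2,0,0],[0,0,0]]
    - [75,[-3,0,0],[0,0,0]]
    - [75,[-3,0,0],[0,0,0]]
    - [75,[-1,0,0],[0,0,0]]
    - [0,[0,0,0],[0,0,0]]

```text
t: 14.85
eef_pos: [0.6398, 0.031, 0.142]
tcp_rot: [[0.007, 0.987, 0.162], [-0.001, 0.162, -0.987], [-1.0, 0.007, 0.002]]
contact_force: [0.5, -0.3, 0.5]
grip_width: 0.0707
```

```bash
python3 - <<'E'
from h import *
st(); print(delta([.5603,-.3926,.126]))
c=optics.get_calibration('top');im=optics.grab_frame('top');crop(im,225,160,485,320,3,'pics/t3.png')
W('w8')
E
```

```text
t 14.85 p [0.6398 0.031  0.142 ] yaw(y) -80.65 xax [ 0.007 -0.001 -1.   ] F [ 0.5 -0.3  0.5] w 0.0707 q6 [-0.06  0.51  1.53 -0.    1.09 -0.22]
[  1.57 -14.74  40.51]
```

View pics/t3.png

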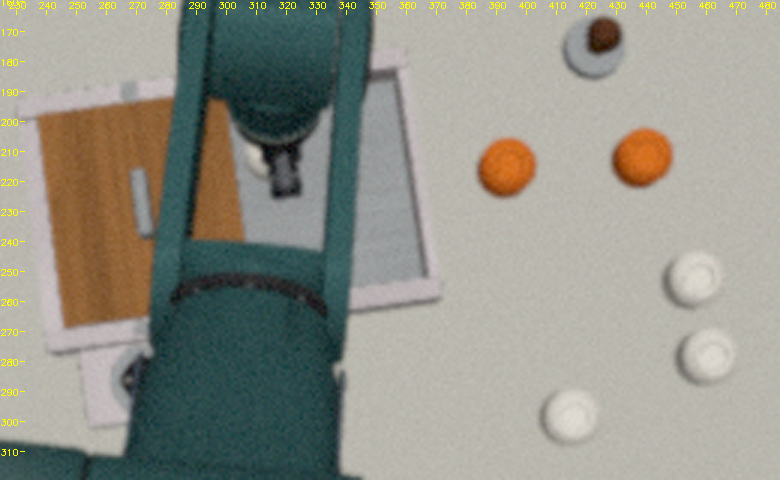

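View pics/w8.png

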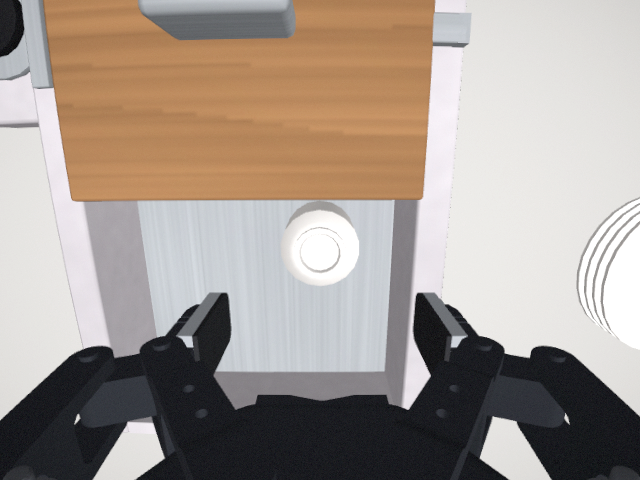

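```bash
cat >> h.py <<'E'
def rel(X): 
    d=np.array(X[:2])-OW; return np.round([d[0]*np.cos(AW)+d[1]*np.sin(AW),-d[0]*np.sin(AW)+d[1]*np.cos(AW)],4)
E
python3 - <<'E'
from h import *
c=np.load('pics/w8.npy',allow_pickle=True).item()
print('placed',rel(pix2w(c,320,250,.06)))
c=optics.get_calibration('top')
for p in [(693,279),(707,356),(570,416)]: print(pix2w(c,225+p[0]/3-.5,160+p[1]/3-.5,.05))
print(delta([.4001,-.2462,.1]))
E
```

```text
placed [0.0438 0.0442]
[ 0.52473004 -0.35506754  0.05      ]
[ 0.45443793 -0.36782638  0.05      ]
[ 0.39740988 -0.24245711  0.05      ]
[  3.8  -27.89  23.52]
```

Call:
arm_command:
  moves:
    - [0,[0,-2.79,2.35],[0,0,0]]
    - [0,[0,-2.79,2.35],[0,0,0]]
    - [0,[0,-2.79,2.35],[0,0,0]]
    - [0,[0,-2.79,2.35],[0,0,0]]
    - [0,[0,-2.79,2.35],[0,0,0]]
    - [0,[0,-2.79,2.35],[0,0,0]]
    - [0,[0,-2.79,2.35],[0,0,0]]
    - [0,[0,-2.79,2.35],[0,0,0]]
    - [0,[0,-2.79,2.35],[0,0,0]]
    - [0,[0,-2.79,2.35],[0,0,0]]

```text
t: 15.78
eef_pos: [0.3975, -0.246, 0.1364]
tcp_rot: [[-0.003, 0.987, 0.163], [0.002, 0.163, -0.987], [-1.0, -0.002, -0.003]]
contact_force: [0.4, -1.3, 0.4]
grip_width: 0.0853
```

Call:
arm_command:
  moves:
    - [0,[2,0,0],[0,0,0]]
    - [0,[2,0,0],[0,0,0]]
    - [0,[1,0,0],[0,0,0]]
    - [0,[0,0,0],[0,0,0]]
    - [0,[0,0,0],[0,0,0]]

```text
t: 16.2
eef_pos: [0.3987, -0.245, 0.0865]
tcp_rot: [[-0.003, 0.987, 0.162], [0.003, 0.162, -0.987], [-1.0, -0.003, -0.003]]
contact_force: [0.7, 0.5, -0.7]
grip_width: 0.0853
```

```bash
python3 - <<'E'
from h import *
st(); print(delta([.4001,-.2462,.026]))
W('w9')
E
```

```text
t 16.2 p [ 0.3987 -0.245   0.0865] yaw(y) -80.67 xax [-0.003  0.003 -1.   ] F [ 0.7  0.5 -0.7] w 0.0853 q6 [-0.7   0.4   1.96 -0.    0.79 -0.86]
[6.05 0.14 0.16]
```

View pics/w9.png

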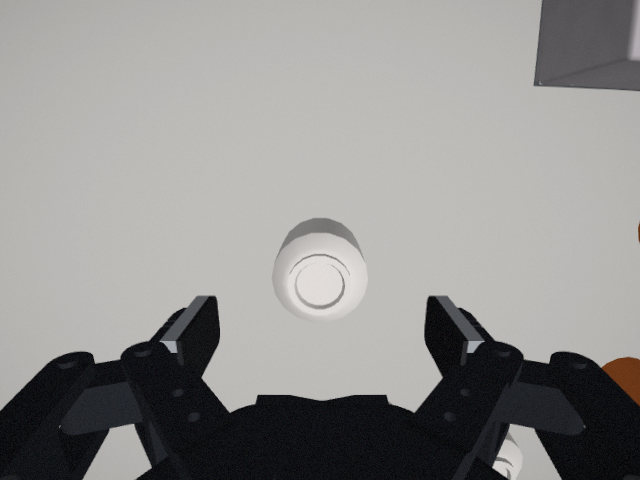

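Cup is centred at (320,285). Descend and grip.

Call:
arm_command:
  moves:
    - [0,[2,0,0.1],[0,0,0]]
    - [0,[2,0,0],[0,0,0]]
    - [0,[1.2,0,0],[0,0,0]]
    - [0,[0.6,0,0],[0,0,0]]
    - [0,[0,0,0],[0,0,0]]
    - [255,[0,0,0],[0,0,0]]
    - [255,[0,0,0],[0,0,0]]
    - [255,[0,0,0],[0,0,0]]
    - [255,[0,0,0],[0,0,0]]
    - [255,[0,0,0],[0,0,0]]

```text
t: 17.08
eef_pos: [0.4006, -0.2474, 0.0312]
tcp_rot: [[0.001, 0.987, 0.163], [-0.001, 0.163, -0.987], [-1.0, 0.001, 0.001]]
contact_force: [-1.8, 1.5, 6.2]
grip_width: 0.0508
```

Call:
arm_command:
  moves:
    - [255,[0,0,0],[0,0,0]]
    - [255,[-1,0,0],[0,0,0]]
    - [255,[-2,0,0],[0,0,0]]
    - [255,[-3,0,0],[0,0,0]]
    - [255,[-3,0,0],[0,0,0]]
    - [255,[-1,0,0],[0,0,0]]
    - [255,[0,0,0],[0,0,0]]

```text
t: 17.67
eef_pos: [0.4021, -0.2485, 0.1333]
tcp_rot: [[0.005, 0.987, 0.162], [-0.005, 0.162, -0.987], [-1.0, 0.005, 0.005]]
contact_force: [-0.7, -0.6, -1.8]
grip_width: 0.0507
```

```bash
python3 - <<'E'
from h import *
st(); print(delta([*slot(-.041,.040),.126]))
E
```

```text
t 17.67 p [ 0.4021 -0.2485  0.1333] yaw(y) -80.65 xax [ 0.005 -0.005 -1.   ] F [-0.7 -0.6 -1.8] w 0.0507 q6 [-0.7   0.32  1.91 -0.    0.9  -0.86]
[  0.69  19.38 -23.72]
```

Call:
arm_command:
  moves:
    - [255,[0,2.15,-2.63],[0,0,0]]
    - [255,[0,2.15,-2.63],[0,0,0]]
    - [255,[0,2.15,-2.63],[0,0,0]]
    - [255,[0,2.15,-2.63],[0,0,0]]
    - [255,[0,2.15,-2.63],[0,0,0]]
    - [255,[0,2.15,-2.63],[0,0,0]]
    - [255,[0,2.15,-2.63],[0,0,0]]
    - [255,[0,2.15,-2.63],[0,0,0]]
    - [255,[0,2.15,-2.63],[0,0,0]]
    - [255,[0,0,0],[0,0,0]]

```text
t: 18.5
eef_pos: [0.5556, 0.0226, 0.1293]
tcp_rot: [[0.003, 0.986, 0.165], [0.002, 0.165, -0.986], [-1.0, 0.003, -0.002]]
contact_force: [0.7, 0.3, -2.8]
grip_width: 0.0508
```

Call:
arm_command:
  moves:
    - [255,[0,0,0],[0,0,0]]
    - [255,[0,0,0],[0,0,0]]

```text
t: 18.67
eef_pos: [0.5515, 0.0179, 0.129]
tcp_rot: [[-0.002, 0.987, 0.163], [-0.0, 0.163, -0.987], [-1.0, -0.003, -0.0]]
contact_force: [0.3, 0.6, -2.0]
grip_width: 0.0504
```

```bash
python3 - <<'E'
from h import *
st(); print(delta([*slot(-.041,.040),.041]))
W('w10')
E
```

```text
t 18.67 p [0.5515 0.0179 0.129 ] yaw(y) -80.6 xax [-0.002 -0.    -1.   ] F [ 0.3  0.6 -2. ] w 0.0504 q6 [-0.09  0.42  1.74 -0.    0.98 -0.26]
[8.8  0.33 0.15]
```

View pics/w10.png

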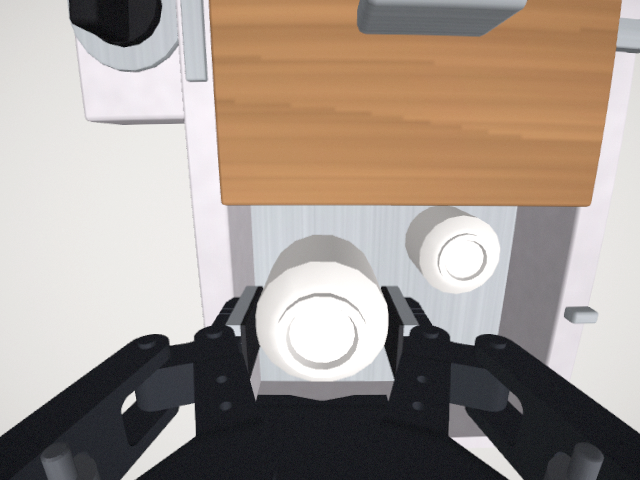

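Call:
arm_command:
  moves:
    - [255,[2,0.1,0.1],[0,0,0]]
    - [255,[2,0.1,0],[0,0,0]]
    - [255,[2,0.1,0],[0,0,0]]
    - [255,[1.2,0,0],[0,0,0]]
    - [255,[0.7,0,0],[0,0,0]]
    - [255,[0.3,0,0],[0,0,0]]
    - [255,[0.2,0,0],[0,0,0]]
    - [255,[0,0,0],[0,0,0]]
    - [255,[0,0,0],[0,0,0]]

```text
t: 19.47
eef_pos: [0.5564, 0.0171, 0.0467]
tcp_rot: [[0.001, 0.987, 0.162], [-0.0, 0.162, -0.987], [-1.0, 0.001, 0.0]]
contact_force: [-0.1, -0.9, -1.7]
grip_width: 0.0503
```

Call:
arm_command:
  moves:
    - [255,[0.2,0,0],[0,0,0]]
    - [255,[0.1,0,0],[0,0,0]]
    - [255,[0,0,0],[0,0,0]]
    - [255,[0,0,0],[0,0,0]]

```text
t: 19.8
eef_pos: [0.556, 0.0175, 0.0432]
tcp_rot: [[0.0, 0.987, 0.163], [-0.0, 0.163, -0.987], [-1.0, 0.0, 0.0]]
contact_force: [-0.3, 0.5, -1.8]
grip_width: 0.0505
```

Call:
arm_command:
  moves:
    - [255,[0.1,0,0],[0,0,0]]
    - [255,[0.1,0,0],[0,0,0]]
    - [255,[0,0,0],[0,0,0]]
    - [255,[0,0,0],[0,0,0]]

```text
t: 20.13
eef_pos: [0.556, 0.0175, 0.0413]
tcp_rot: [[0.0, 0.987, 0.162], [-0.0, 0.162, -0.987], [-1.0, 0.0, 0.0]]
contact_force: [-1.4, 0.5, 3.7]
grip_width: 0.0504
```

Call:
arm_command:
  moves:
    - [75,[0,0,0],[0,0,0]]
    - [75,[0,0,0],[0,0,0]]
    - [75,[0,0,0],[0,0,0]]
    - [75,[0,0,0],[0,0,0]]
    - [75,[-1,0,0],[0,0,0]]
    - [75,[-2,0,0],[0,0,0]]
    - [75,[-3,0,0],[0,0,0]]
    - [75,[-3,0,0],[0,0,0]]
    - [75,[-1,0,0],[0,0,0]]
    - [0,[0,0,0],[0,0,0]]

```text
t: 20.97
eef_pos: [0.5583, 0.0173, 0.1445]
tcp_rot: [[0.007, 0.987, 0.162], [-0.001, 0.162, -0.987], [-1.0, 0.006, 0.002]]
contact_force: [1.1, 0.3, -0.8]
grip_width: 0.0704
```

```bash
python3 - <<'E'
from h import *
st(); print(delta([.5275,-.359,.1]))
c=optics.get_calibration('top');im=optics.grab_frame('top');crop(im,225,160,485,320,3,'pics/t4.png')
W('w11')
E
```

```text
t 20.97 p [0.5583 0.0173 0.1445] yaw(y) -80.65 xax [ 0.007 -0.001 -1.   ] F [ 1.1  0.3 -0.8] w 0.0704 q6 [-0.09  0.41  1.72 -0.    1.01 -0.26]
[ 4.46 -9.18 36.62]
```

View pics/t4.png

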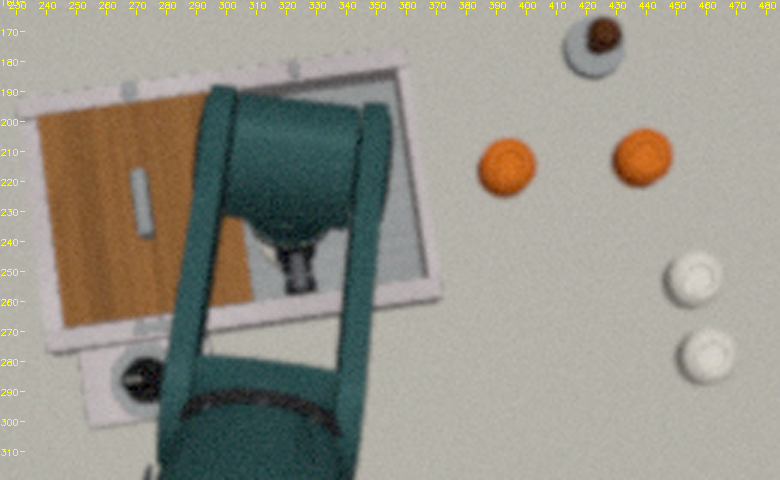

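View pics/w11.png

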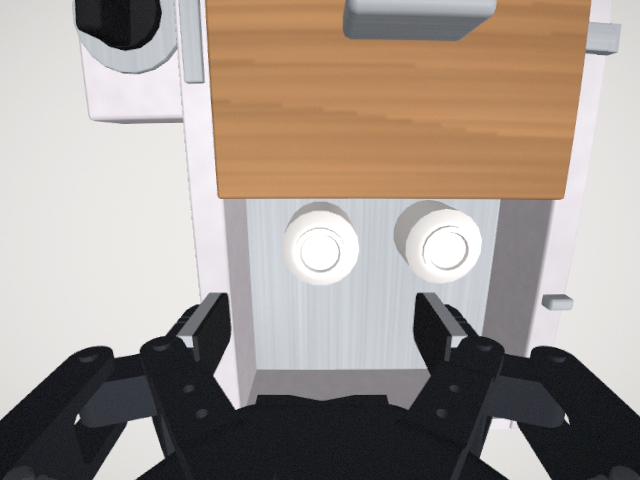

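Call:
arm_command:
  moves:
    - [0,[0,-0.92,3.6],[0,0,0]]
    - [0,[0,-0.92,3.6],[0,0,0]]
    - [0,[0,-0.92,3.6],[0,0,0]]
    - [0,[0,-0.92,3.6],[0,0,0]]
    - [0,[0,-0.92,3.6],[0,0,0]]
    - [0,[0,-0.92,3.6],[0,0,0]]
    - [0,[0,-0.92,3.6],[0,0,0]]
    - [0,[0,-0.92,3.6],[0,0,0]]
    - [0,[0,-0.92,3.6],[0,0,0]]
    - [0,[0,-0.92,3.6],[0,0,0]]

```text
t: 21.9
eef_pos: [0.5218, -0.3536, 0.1386]
tcp_rot: [[-0.003, 0.987, 0.162], [0.003, 0.162, -0.987], [-1.0, -0.003, -0.003]]
contact_force: [1.2, 1.1, -0.3]
grip_width: 0.0854
```

Call:
arm_command:
  moves:
    - [0,[0,0,0],[-7,0,0]]
    - [0,[0,0,0],[-7,0,0]]
    - [0,[0,0,0],[-7,0,0]]
    - [0,[0,0,0],[-7,0,0]]
    - [0,[0,0,0],[-7,0,0]]
    - [0,[0,0,0],[-7,0,0]]
    - [0,[0,0,0],[-7,0,0]]
    - [0,[0,0,0],[-7,0,0]]
    - [0,[0,0,0],[-7,0,0]]
    - [0,[0,0,0],[-7,0,0]]

```text
t: 22.73
eef_pos: [0.5223, -0.3517, 0.1385]
tcp_rot: [[-0.003, 0.179, 0.984], [0.003, 0.984, -0.179], [-1.0, 0.002, -0.004]]
contact_force: [0.5, -0.0, 0.4]
grip_width: 0.0854
```

Call:
arm_command:
  moves:
    - [0,[0,0,0],[-7,0,0]]
    - [0,[0,0,0],[-7,0,0]]
    - [0,[0,0,0],[-6,0,0]]
    - [0,[0,0,0],[0,0,0]]
    - [0,[0,0,0],[0,0,0]]

```text
t: 23.15
eef_pos: [0.5226, -0.352, 0.1392]
tcp_rot: [[-0.003, -0.159, 0.987], [0.002, 0.987, 0.159], [-1.0, 0.002, -0.002]]
contact_force: [0.3, 0.5, 0.1]
grip_width: 0.0857
```

```bash
python3 - <<'E'
from h import *
st(); print(delta([.5275,-.359,.026]))
W('w12')
E
```

```text
t 23.15 p [ 0.5226 -0.352   0.1392] yaw(y) 9.15 xax [-0.003  0.002 -1.   ] F [0.3 0.5 0.1] w 0.0857 q6 [-0.7   0.51  1.55 -0.    1.09 -2.43]
[11.32 -0.8   0.39]
```

View pics/w12.png

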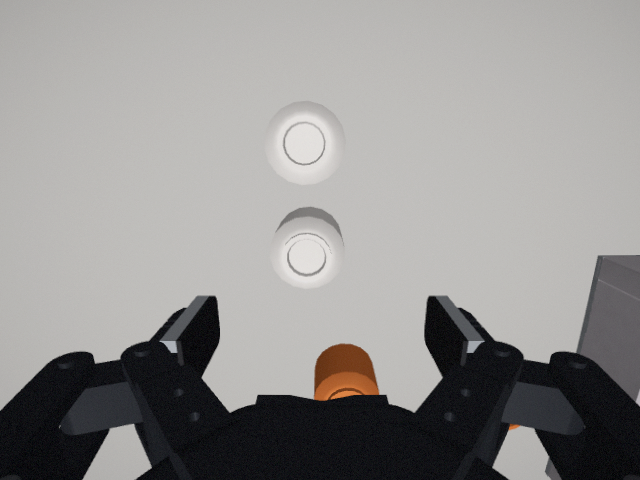

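```bash
python3 - <<'E'
from h import *
c=np.load('pics/w12.npy',allow_pickle=True).item()
X=pix2w(c,306.5,257,.05); print(X,delta([X[0],X[1],.028])); print(pix2w(c,304,143,.05))
E
```

```text
[ 0.52774805 -0.3621771   0.05      ] [11.15 -1.09  0.35]
[ 0.45655474 -0.3743664   0.05      ]
```

Call:
arm_command:
  moves:
    - [0,[2,-0.5,0.2],[0,0,0]]
    - [0,[3,-0.5,0.1],[0,0,0]]
    - [0,[3,0,0],[0,0,0]]
    - [0,[2,0,0],[0,0,0]]
    - [0,[0.9,0,0],[0,0,0]]
    - [0,[0,0,0],[0,0,0]]
    - [0,[0,0,0],[0,0,0]]

```text
t: 23.78
eef_pos: [0.5281, -0.3621, 0.032]
tcp_rot: [[-0.001, -0.161, 0.987], [0.0, 0.987, 0.161], [-1.0, 0.0, -0.0]]
contact_force: [-0.3, 0.8, -0.2]
grip_width: 0.0851
```

Call:
arm_command:
  moves:
    - [255,[0,0,0],[0,0,0]]
    - [255,[0,0,0],[0,0,0]]
    - [255,[0,0,0],[0,0,0]]
    - [255,[0,0,0],[0,0,0]]
    - [255,[0,0,0],[0,0,0]]
    - [255,[0,0,0],[0,0,0]]

```text
t: 24.28
eef_pos: [0.529, -0.3627, 0.034]
tcp_rot: [[0.002, -0.162, 0.987], [-0.002, 0.987, 0.162], [-1.0, -0.002, 0.002]]
contact_force: [-0.6, 1.9, 5.0]
grip_width: 0.0506
```

Call:
arm_command:
  moves:
    - [255,[-1,0,0],[0,0,0]]
    - [255,[-2,0,0],[0,0,0]]
    - [255,[-3,0,0],[0,0,0]]
    - [255,[-3,0,0],[0,0,0]]
    - [255,[-1,0,0],[0,0,0]]
    - [255,[0,0,0],[0,0,0]]

```text
t: 24.78
eef_pos: [0.5302, -0.3638, 0.1362]
tcp_rot: [[0.006, -0.162, 0.987], [-0.005, 0.987, 0.162], [-1.0, -0.006, 0.005]]
contact_force: [0.5, -0.5, -2.2]
grip_width: 0.0507
```

Call:
arm_command:
  moves:
    - [255,[0,0,0],[7,0,0]]
    - [255,[0,0,0],[7,0,0]]
    - [255,[0,0,0],[7,0,0]]
    - [255,[0,0,0],[7,0,0]]
    - [255,[0,0,0],[7,0,0]]
    - [255,[0,0,0],[7,0,0]]
    - [255,[0,0,0],[7,0,0]]
    - [255,[0,0,0],[7,0,0]]
    - [255,[0,0,0],[7,0,0]]
    - [255,[0,0,0],[7,0,0]]

```text
t: 25.62
eef_pos: [0.5271, -0.3613, 0.1301]
tcp_rot: [[-0.002, 0.875, 0.485], [0.002, 0.485, -0.875], [-1.0, -0.001, -0.003]]
contact_force: [0.8, -0.0, -1.8]
grip_width: 0.0503
```

Call:
arm_command:
  moves:
    - [255,[0,0,0],[7,0,0]]
    - [255,[0,0,0],[7,0,0]]
    - [255,[0,0,0],[6,0,0]]
    - [255,[0,0,0],[0,0,0]]

```text
t: 25.95
eef_pos: [0.5271, -0.3613, 0.1303]
tcp_rot: [[-0.002, 0.987, 0.159], [0.002, 0.159, -0.987], [-1.0, -0.002, -0.002]]
contact_force: [0.2, -0.6, -1.9]
grip_width: 0.0504
```

```bash
python3 - <<'E'
from h import *
st(); print(delta([*slot(.041,-.036),.130]))
E
```

```text
t 25.95 p [ 0.5271 -0.3613  0.1303] yaw(y) -80.87 xax [-0.002  0.002 -1.   ] F [ 0.2 -0.6 -1.9] w 0.0504 q6 [-0.71  0.53  1.54 -0.    1.08 -0.87]
[  0.06  16.94 -29.32]
```

Call:
arm_command:
  moves:
    - [255,[0,1.69,-2.93],[0,0,0]]
    - [255,[0,1.69,-2.93],[0,0,0]]
    - [255,[0,1.69,-2.93],[0,0,0]]
    - [255,[0,1.69,-2.93],[0,0,0]]
    - [255,[0,1.69,-2.93],[0,0,0]]
    - [255,[0,1.69,-2.93],[0,0,0]]
    - [255,[0,1.69,-2.93],[0,0,0]]
    - [255,[0,1.69,-2.93],[0,0,0]]
    - [255,[0,1.69,-2.93],[0,0,0]]
    - [255,[0,1.69,-2.93],[0,0,0]]

```text
t: 26.78
eef_pos: [0.6469, -0.0438, 0.1308]
tcp_rot: [[-0.002, 0.986, 0.166], [0.0, 0.166, -0.986], [-1.0, -0.002, -0.0]]
contact_force: [0.6, 0.1, -0.6]
grip_width: 0.0506
```

Call:
arm_command:
  moves:
    - [255,[0,0,0],[0,0,0]]
    - [255,[0,0,0],[0,0,0]]
    - [255,[0,0,0],[0,0,0]]

```text
t: 27.03
eef_pos: [0.6465, -0.0456, 0.131]
tcp_rot: [[-0.002, 0.986, 0.165], [-0.0, 0.165, -0.986], [-1.0, -0.002, 0.0]]
contact_force: [-0.8, -0.7, -1.0]
grip_width: 0.0502
```

```bash
python3 - <<'E'
from h import *
st(); print(delta([*slot(.041,-.036),.044]))
W('w13')
E
```

```text
t 27.03 p [ 0.6465 -0.0456  0.131 ] yaw(y) -80.49 xax [-0.002 -0.    -1.   ] F [-0.8 -0.7 -1. ] w 0.0502 q6 [-0.18  0.54  1.52 -0.    1.09 -0.34]
[ 8.7   0.17 -0.04]
```

View pics/w13.png

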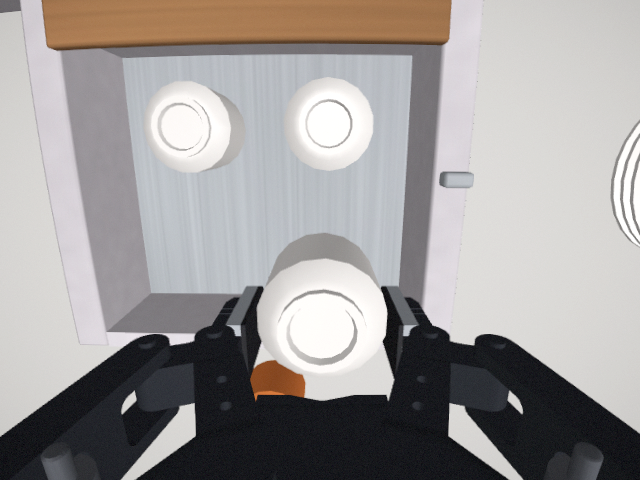

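```bash
python3 - <<'E'
from h import *
c=np.load('pics/w13.npy',allow_pickle=True).item()
for p in [(329,123),(183,127)]: print(rel(pix2w(c,*p,.06)))
print('wall inner top edge',rel(pix2w(c,280,333,.072)),rel(pix2w(c,410,45,.081)),rel(pix2w(c,47,47,.081)))
print('floor',rel(pix2w(c,152,293,.01)),rel(pix2w(c,400,293,.01)))
E
```

```text
[0.0438 0.0423]
[-0.037   0.0404]
wall inner top edge [ 0.0152 -0.0792] [0.0811 0.0767] [-0.0944  0.0785]
floor [-0.0935 -0.0814] [ 0.1012 -0.0798]
```

Call:
arm_command:
  moves:
    - [255,[2,0,0],[0,0,0]]
    - [255,[2,0,0],[0,0,0]]
    - [255,[2,0,0],[0,0,0]]
    - [255,[1,0,0],[0,0,0]]
    - [255,[0.5,0,0],[0,0,0]]
    - [255,[0.4,0,0],[0,0,0]]
    - [255,[0,0,0],[0,0,0]]
    - [255,[0,0,0],[0,0,0]]

```text
t: 27.75
eef_pos: [0.6479, -0.046, 0.0538]
tcp_rot: [[0.001, 0.987, 0.162], [-0.0, 0.162, -0.987], [-1.0, 0.001, 0.001]]
contact_force: [0.0, -0.1, -1.7]
grip_width: 0.0506
```

Call:
arm_command:
  moves:
    - [255,[0.4,0,0],[0,0,0]]
    - [255,[0.3,0,0],[0,0,0]]
    - [255,[0,0,0],[0,0,0]]
    - [255,[0,0,0],[0,0,0]]

```text
t: 28.08
eef_pos: [0.6472, -0.0455, 0.046]
tcp_rot: [[-0.0, 0.987, 0.162], [-0.0, 0.162, -0.987], [-1.0, -0.0, 0.0]]
contact_force: [0.0, -0.3, -2.2]
grip_width: 0.0506
```

Call:
arm_command:
  moves:
    - [255,[0.2,0,0],[0,0,0]]
    - [255,[0.1,0,0],[0,0,0]]
    - [255,[0,0,0],[0,0,0]]
    - [255,[0,0,0],[0,0,0]]

```text
t: 28.42
eef_pos: [0.6477, -0.0455, 0.044]
tcp_rot: [[0.001, 0.987, 0.163], [-0.0, 0.163, -0.987], [-1.0, 0.001, 0.0]]
contact_force: [-1.2, -0.1, 5.9]
grip_width: 0.0506
```

Contact; release and rise.

Call:
arm_command:
  moves:
    - [75,[0,0,0],[0,0,0]]
    - [75,[0,0,0],[0,0,0]]
    - [75,[0,0,0],[0,0,0]]
    - [75,[0,0,0],[0,0,0]]
    - [75,[-1,0,0],[0,0,0]]
    - [75,[-2,0,0],[0,0,0]]
    - [75,[-3,0,0],[0,0,0]]
    - [75,[-3,0,0],[0,0,0]]
    - [75,[-1,0,0],[0,0,0]]
    - [0,[0,0,0],[0,0,0]]

```text
t: 29.25
eef_pos: [0.6499, -0.046, 0.1471]
tcp_rot: [[0.007, 0.987, 0.162], [-0.001, 0.162, -0.987], [-1.0, 0.007, 0.002]]
contact_force: [0.8, 0.3, -0.3]
grip_width: 0.0712
```

```bash
python3 - <<'E'
from h import *
st(); print(delta([.4570,-.373,.13]))
W('w14')
E
```

```text
t 29.25 p [ 0.6499 -0.046   0.1471] yaw(y) -80.66 xax [ 0.007 -0.001 -1.   ] F [ 0.8  0.3 -0.3] w 0.0712 q6 [-0.18  0.52  1.5  -0.    1.11 -0.34]
[  1.62 -24.35  29.13]
```

View pics/w14.png

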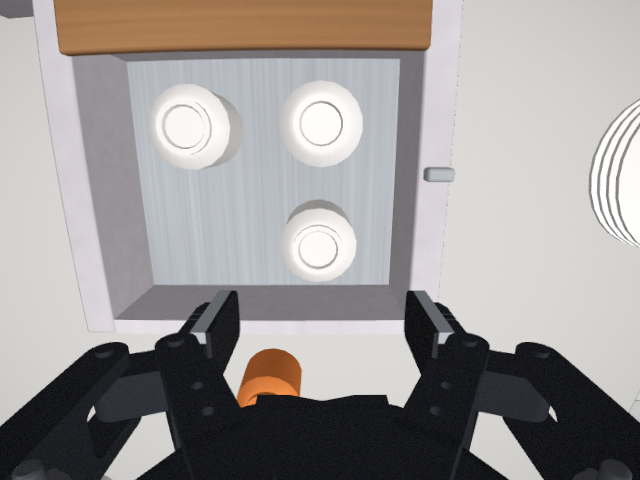

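Three placed. Now the last cup: 10 rows.

Call:
arm_command:
  moves:
    - [0,[0,-2.43,2.9],[0,0,0]]
    - [0,[0,-2.43,2.9],[0,0,0]]
    - [0,[0,-2.43,2.9],[0,0,0]]
    - [0,[0,-2.43,2.9],[0,0,0]]
    - [0,[0,-2.43,2.9],[0,0,0]]
    - [0,[0,-2.43,2.9],[0,0,0]]
    - [0,[0,-2.43,2.9],[0,0,0]]
    - [0,[0,-2.43,2.9],[0,0,0]]
    - [0,[0,-2.43,2.9],[0,0,0]]
    - [0,[0,-2.43,2.9],[0,0,0]]

```text
t: 30.13
eef_pos: [0.4523, -0.3715, 0.1411]
tcp_rot: [[-0.003, 0.987, 0.162], [0.003, 0.162, -0.987], [-1.0, -0.002, -0.003]]
contact_force: [1.2, -0.0, 1.0]
grip_width: 0.0856
```

Call:
arm_command:
  moves:
    - [0,[2,0,0],[0,0,0]]
    - [0,[2,0,0],[0,0,0]]
    - [0,[1,0,0],[0,0,0]]
    - [0,[0,0,0],[0,0,0]]
    - [0,[0,0,0],[0,0,0]]

```text
t: 30.55
eef_pos: [0.4539, -0.3699, 0.0917]
tcp_rot: [[-0.003, 0.987, 0.163], [0.003, 0.163, -0.987], [-1.0, -0.002, -0.003]]
contact_force: [-0.3, 0.3, 0.2]
grip_width: 0.0854
```

```bash
python3 - <<'E'
from h import *
st(); print(delta([.4570,-.373,.028]))
W('w15')
E
```

```text
t 30.55 p [ 0.4539 -0.3699  0.0917] yaw(y) -80.63 xax [-0.003  0.003 -1.   ] F [-0.3  0.3  0.2] w 0.0854 q6 [-0.8   0.51  1.69 -0.    0.94 -0.97]
[6.37 0.27 0.37]
```

View pics/w15.png

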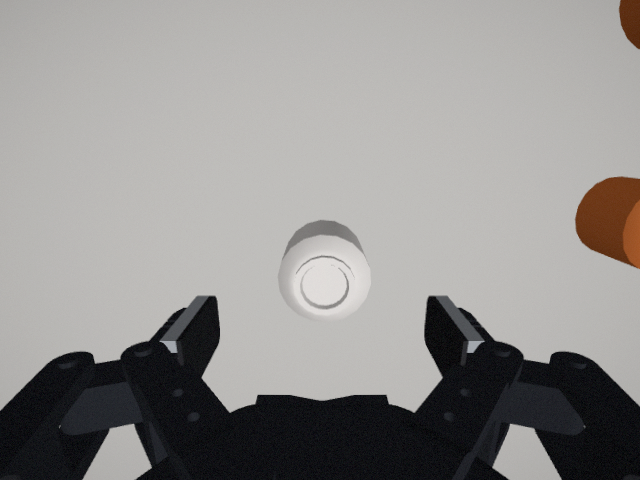

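Call:
arm_command:
  moves:
    - [0,[2,0.2,0.2],[0,0,0]]
    - [0,[2,0,0.1],[0,0,0]]
    - [0,[1.5,0,0],[0,0,0]]
    - [0,[0.6,0,0],[0,0,0]]
    - [0,[0,0,0],[0,0,0]]
    - [255,[0,0,0],[0,0,0]]
    - [255,[0,0,0],[0,0,0]]
    - [255,[0,0,0],[0,0,0]]
    - [255,[0,0,0],[0,0,0]]
    - [255,[0,0,0],[0,0,0]]

```text
t: 31.43
eef_pos: [0.4576, -0.3744, 0.0337]
tcp_rot: [[0.001, 0.987, 0.163], [-0.002, 0.163, -0.987], [-1.0, 0.001, 0.002]]
contact_force: [-1.1, 1.1, 6.1]
grip_width: 0.0506
```

Call:
arm_command:
  moves:
    - [255,[0,0,0],[0,0,0]]
    - [255,[-1,0,0],[0,0,0]]
    - [255,[-2,0,0],[0,0,0]]
    - [255,[-3,0,0],[0,0,0]]
    - [255,[-3,0,0],[0,0,0]]
    - [255,[-1,0,0],[0,0,0]]
    - [255,[0,0,0],[0,0,0]]

```text
t: 32.02
eef_pos: [0.4589, -0.3756, 0.1358]
tcp_rot: [[0.005, 0.987, 0.162], [-0.005, 0.162, -0.987], [-1.0, 0.004, 0.006]]
contact_force: [0.1, -0.7, -2.2]
grip_width: 0.0503
```

```bash
python3 - <<'E'
from h import *
st(); print(delta([*slot(-.041,-.036),.126]))
E
```

```text
t 32.02 p [ 0.4589 -0.3756  0.1358] yaw(y) -80.66 xax [ 0.005 -0.005 -1.   ] F [ 0.1 -0.7 -2.2] w 0.0503 q6 [-0.8   0.46  1.65 -0.    1.02 -0.97]
[  0.86  15.82 -29.58]
```

Call:
arm_command:
  moves:
    - [255,[0,1.58,-2.95],[0,0,0]]
    - [255,[0,1.58,-2.95],[0,0,0]]
    - [255,[0,1.58,-2.95],[0,0,0]]
    - [255,[0,1.58,-2.95],[0,0,0]]
    - [255,[0,1.58,-2.95],[0,0,0]]
    - [255,[0,1.58,-2.95],[0,0,0]]
    - [255,[0,1.58,-2.95],[0,0,0]]
    - [255,[0,1.58,-2.95],[0,0,0]]
    - [255,[0,1.58,-2.95],[0,0,0]]
    - [255,[0,1.58,-2.95],[0,0,0]]

```text
t: 32.85
eef_pos: [0.5641, -0.0552, 0.1303]
tcp_rot: [[-0.003, 0.987, 0.162], [0.001, 0.162, -0.987], [-1.0, -0.003, -0.001]]
contact_force: [0.7, -0.1, -2.3]
grip_width: 0.0502
```

Call:
arm_command:
  moves:
    - [255,[0,0,0],[0,0,0]]
    - [255,[0,0,0],[0,0,0]]
    - [255,[0,0,0],[0,0,0]]

```text
t: 33.1
eef_pos: [0.564, -0.057, 0.1308]
tcp_rot: [[-0.002, 0.987, 0.163], [-0.0, 0.163, -0.987], [-1.0, -0.002, -0.0]]
contact_force: [-0.7, -0.2, -1.3]
grip_width: 0.0506
```

```bash
python3 - <<'E'
from h import *
st(); print(delta([*slot(-.039,-.036),.044]))
W('w16')
E
```

```text
t 33.1 p [ 0.564  -0.057   0.1308] yaw(y) -80.6 xax [-0.002 -0.    -1.   ] F [-0.7 -0.2 -1.3] w 0.0506 q6 [-0.22  0.44  1.7  -0.    1.   -0.39]
[8.68 0.49 0.16]
```

View pics/w16.png

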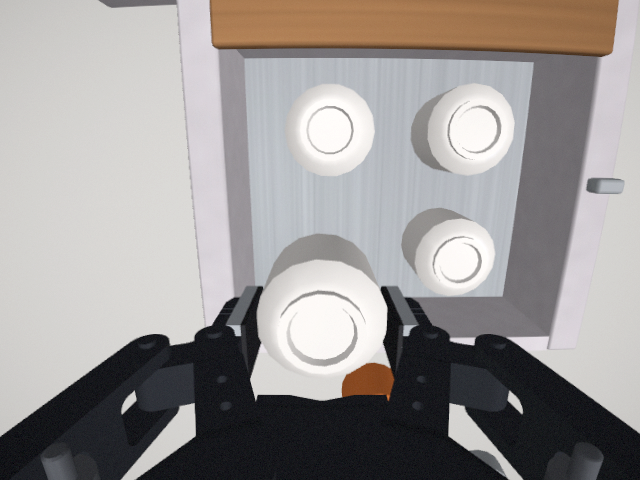

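Call:
arm_command:
  moves:
    - [255,[2,0.25,0.1],[0,0,0]]
    - [255,[2,0.2,0],[0,0,0]]
    - [255,[2,0,0],[0,0,0]]
    - [255,[1,0,0],[0,0,0]]
    - [255,[0.5,0,0],[0,0,0]]
    - [255,[0.4,0,0],[0,0,0]]
    - [255,[0,0,0],[0,0,0]]
    - [255,[0,0,0],[0,0,0]]

```text
t: 33.82
eef_pos: [0.5701, -0.0577, 0.0536]
tcp_rot: [[0.001, 0.987, 0.162], [-0.0, 0.162, -0.987], [-1.0, 0.001, 0.0]]
contact_force: [-0.1, -0.1, -1.5]
grip_width: 0.0504
```

Call:
arm_command:
  moves:
    - [255,[0.4,0,0],[0,0,0]]
    - [255,[0.3,0,0],[0,0,0]]
    - [255,[0,0,0],[0,0,0]]
    - [255,[0,0,0],[0,0,0]]

```text
t: 34.15
eef_pos: [0.5697, -0.0572, 0.0461]
tcp_rot: [[-0.0, 0.987, 0.162], [-0.0, 0.162, -0.987], [-1.0, -0.0, 0.0]]
contact_force: [-0.2, 0.2, -1.3]
grip_width: 0.0505
```

Call:
arm_command:
  moves:
    - [255,[0.2,0,0],[0,0,0]]
    - [255,[0.1,0,0],[0,0,0]]
    - [255,[0,0,0],[0,0,0]]
    - [255,[0,0,0],[0,0,0]]

```text
t: 34.48
eef_pos: [0.57, -0.0573, 0.0437]
tcp_rot: [[0.001, 0.987, 0.162], [-0.0, 0.162, -0.987], [-1.0, 0.001, 0.0]]
contact_force: [-0.9, 0.7, 4.7]
grip_width: 0.0506
```

Call:
arm_command:
  moves:
    - [75,[0,0,0],[0,0,0]]
    - [75,[0,0,0],[0,0,0]]
    - [75,[0,0,0],[0,0,0]]
    - [75,[0,0,0],[0,0,0]]
    - [75,[-1,0,0],[0,0,0]]
    - [75,[-2,0,0],[0,0,0]]
    - [75,[-3,0,0],[0,0,0]]
    - [75,[-3,0,0],[0,0,0]]
    - [75,[-3,0,0],[0,0,0]]
    - [0,[-2,0,0],[0,0,0]]

```text
t: 35.32
eef_pos: [0.5707, -0.0576, 0.1867]
tcp_rot: [[0.003, 0.987, 0.162], [-0.001, 0.162, -0.987], [-1.0, 0.003, 0.001]]
contact_force: [0.2, -0.6, -0.8]
grip_width: 0.0706
```

Call:
arm_command:
  moves:
    - [0,[0,0,0],[-7,0,0]]
    - [0,[0,0,0],[-7,0,0]]
    - [0,[0,0,0],[-7,0,0]]
    - [0,[0,0,0],[-7,0,0]]
    - [0,[0,0,0],[-7,0,0]]
    - [0,[0,0,0],[-7,0,0]]
    - [0,[0,0,0],[-7,0,0]]
    - [0,[0,0,0],[-7,0,0]]
    - [0,[0,0,0],[-7,0,0]]
    - [0,[0,0,0],[-7,0,0]]

```text
t: 36.15
eef_pos: [0.5696, -0.0573, 0.1837]
tcp_rot: [[0.0, 0.179, 0.984], [-0.0, 0.984, -0.179], [-1.0, -0.0, 0.0]]
contact_force: [1.1, -0.3, -0.5]
grip_width: 0.0857
```

Call:
arm_command:
  moves:
    - [0,[0,0,0],[-7,0,0]]
    - [0,[0,0,0],[-7,0,0]]
    - [0,[0,0,0],[-6,0,0]]
    - [0,[0,0,0],[0,0,0]]
    - [0,[0,0,0],[0,0,0]]

```text
t: 36.57
eef_pos: [0.5697, -0.0573, 0.1835]
tcp_rot: [[0.0, -0.159, 0.987], [-0.0, 0.987, 0.159], [-1.0, -0.0, 0.0]]
contact_force: [-0.3, 0.0, 0.0]
grip_width: 0.0856
```

```bash
python3 - <<'E'
from h import *
st(); print(delta([*slot(0,.167),.104]))
W('w17')
E
```

```text
t 36.57 p [ 0.5697 -0.0573  0.1835] yaw(y) 9.16 xax [ 0. -0. -1.] F [-0.3  0.   0. ] w 0.0856 q6 [-0.22  0.38  1.64 -0.    1.12 -1.95]
[ 7.95 20.27  3.8 ]
```

View pics/w17.png

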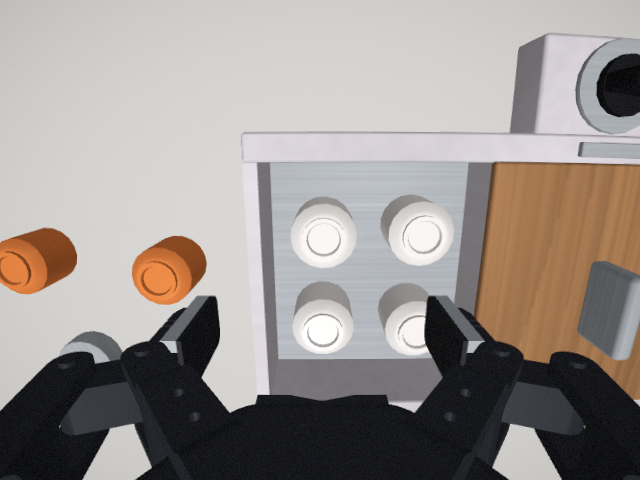

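Call:
arm_command:
  moves:
    - [0,[0,3.38,0.63],[0,0,0]]
    - [0,[0,3.38,0.63],[0,0,0]]
    - [0,[0,3.38,0.63],[0,0,0]]
    - [0,[0,3.38,0.63],[0,0,0]]
    - [0,[0,3.38,0.63],[0,0,0]]
    - [0,[0,3.38,0.63],[0,0,0]]
    - [0,[0,0,0],[0,0,0]]
    - [0,[0,0,0],[0,0,0]]
    - [0,[0,0,0],[0,0,0]]

```text
t: 37.37
eef_pos: [0.5739, 0.1487, 0.183]
tcp_rot: [[-0.0, -0.162, 0.987], [-0.001, 0.987, 0.162], [-1.0, -0.001, -0.0]]
contact_force: [0.1, 0.4, 0.4]
grip_width: 0.0857
```

```bash
python3 - <<'E'
from h import *
st(); print(delta([*slot(0,.167),.104]))
W('w18')
E
```

```text
t 37.37 p [0.5739 0.1487 0.183 ] yaw(y) 9.31 xax [-0.    -0.001 -1.   ] F [0.1 0.4 0.4] w 0.0857 q6 [ 0.14  0.41  1.6  -0.    1.13 -1.6 ]
[ 7.9  -0.    0.11]
```

View pics/w18.png

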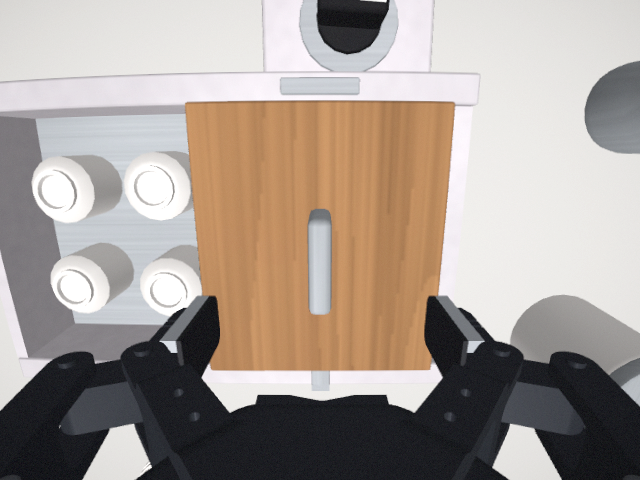

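Call:
arm_command:
  grip_force: 60
  moves:
    - [0,[2.5,0,0.1],[0,0,0]]
    - [0,[2.5,0,0],[0,0,0]]
    - [0,[1.8,0,0],[0,0,0]]
    - [0,[0.9,0,0],[0,0,0]]
    - [0,[0,0,0],[0,0,0]]
    - [0,[0,0,0],[0,0,0]]
    - [255,[0,0,0],[0,0,0]]
    - [255,[0,0,0],[0,0,0]]
    - [255,[0,0,0],[0,0,0]]
    - [255,[0,0,0],[0,0,0]]

```text
t: 38.25
eef_pos: [0.5757, 0.1492, 0.1069]
tcp_rot: [[0.002, -0.162, 0.987], [0.0, 0.987, 0.162], [-1.0, -0.0, 0.002]]
contact_force: [-0.6, 0.4, 0.0]
grip_width: 0.0389
```

Call:
arm_command:
  moves:
    - [255,[0,0,0],[0,0,0]]
    - [255,[0,0,0],[0,0,0]]
    - [255,[0,0,0],[0,0,0]]
    - [255,[0,0,0],[0,0,0]]
    - [255,[0,0,0],[0,0,0]]

```text
t: 38.67
eef_pos: [0.5753, 0.1491, 0.1065]
tcp_rot: [[0.001, -0.162, 0.987], [-0.0, 0.987, 0.162], [-1.0, -0.0, 0.0]]
contact_force: [-1.2, -0.9, 6.8]
grip_width: 0.0129
```

Call:
arm_command:
  moves:
    - [255,[-0.4,0,0],[0,0,0]]
    - [255,[-0.5,0,0],[0,0,0]]
    - [255,[-0.6,0,0],[0,0,0]]
    - [255,[0,0,0],[0,0,0]]
    - [255,[0,-1,0],[0,0,0]]
    - [255,[0,-1.5,0],[0,0,0]]
    - [255,[0,-1.5,0],[0,0,0]]
    - [255,[0,-1.5,0],[0,0,0]]
    - [255,[0,-1.5,0],[0,0,0]]
    - [255,[0,-1.5,0],[0,0,0]]

```text
t: 39.5
eef_pos: [0.5892, 0.0647, 0.1209]
tcp_rot: [[0.0, -0.162, 0.987], [0.001, 0.987, 0.162], [-1.0, 0.001, 0.001]]
contact_force: [2.7, 2.7, -3.5]
grip_width: 0.0129
```

Call:
arm_command:
  moves:
    - [255,[0,-1.5,0],[0,0,0]]
    - [255,[0,-1,0],[0,0,0]]
    - [255,[0,0,0],[0,0,0]]

```text
t: 39.75
eef_pos: [0.5935, 0.0383, 0.1209]
tcp_rot: [[0.001, -0.161, 0.987], [-0.001, 0.987, 0.161], [-1.0, -0.001, 0.0]]
contact_force: [2.6, -1.5, -3.6]
grip_width: 0.013
```

```bash
python3 - <<'E'
from h import *
st(); print(delta([.6017,-.0158,.12]))
E
```

```text
t 39.75 p [0.5935 0.0383 0.1209] yaw(y) 9.26 xax [ 0.001 -0.001 -1.   ] F [ 2.6 -1.5 -3.6] w 0.013 q6 [-0.05  0.49  1.65 -0.    1.   -1.78]
[ 0.1  -5.47 -0.06]
```

Call:
arm_command:
  moves:
    - [255,[0,-1,0],[0,0,0]]
    - [255,[0,-1,0],[0,0,0]]
    - [255,[0,-1,0],[0,0,0]]
    - [255,[0,-1,0],[0,0,0]]
    - [255,[0,-0.9,0],[0,0,0]]
    - [255,[0,-0.5,0],[0,0,0]]
    - [255,[0,0,0],[0,0,0]]
    - [255,[0,0,0],[0,0,0]]

```text
t: 40.42
eef_pos: [0.6021, -0.0137, 0.1211]
tcp_rot: [[0.001, -0.162, 0.987], [-0.001, 0.987, 0.162], [-1.0, -0.001, 0.0]]
contact_force: [2.9, -0.6, -3.2]
grip_width: 0.0133
```

```bash
python3 - <<'E'
from h import *
st(); print(delta([.6017,-.0158,.1065]))
c=optics.get_calibration('scene');im=optics.grab_frame('scene');crop(im,270,160,450,330,4,'pics/s2.png')
E
```

```text
t 40.42 p [ 0.6021 -0.0137  0.1211] yaw(y) 9.31 xax [ 0.001 -0.001 -1.   ] F [ 2.9 -0.6 -3.2] w 0.0133 q6 [-0.14  0.49  1.64 -0.    1.01 -1.87]
[ 1.46 -0.2  -0.07]
```

View pics/s2.png

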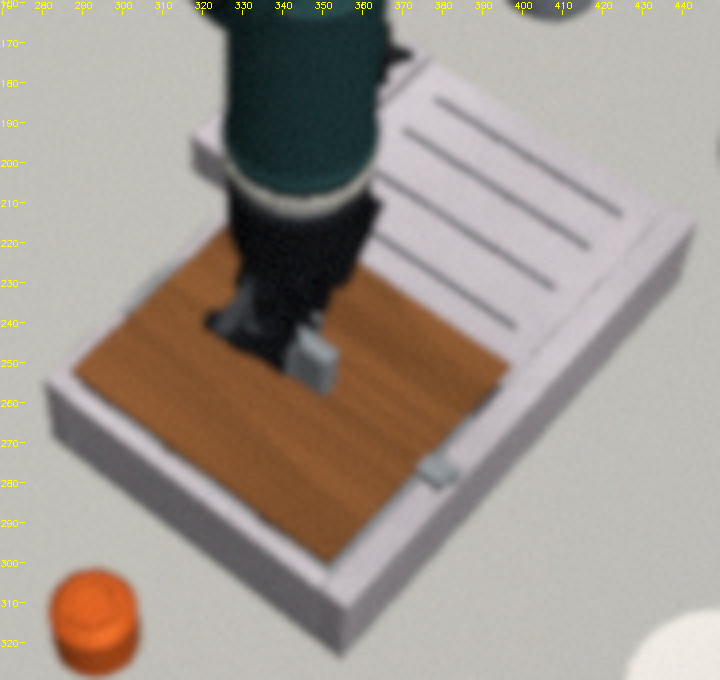

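Call:
arm_command:
  moves:
    - [255,[0,-0.2,0],[0,0,0]]
    - [255,[0,-0.15,0],[0,0,0]]
    - [255,[0,0,0],[0,0,0]]
    - [255,[0,0,0],[0,0,0]]

```text
t: 40.8
eef_pos: [0.6024, -0.0157, 0.1211]
tcp_rot: [[0.0, -0.162, 0.987], [0.0, 0.987, 0.162], [-1.0, 0.0, 0.0]]
contact_force: [4.0, 2.9, -3.3]
grip_width: 0.0132
```

Call:
arm_command:
  moves:
    - [255,[0.4,0,0],[0,0,0]]
    - [255,[0.4,0,0],[0,0,0]]
    - [255,[0.4,0,0],[0,0,0]]
    - [255,[0.15,0,0],[0,0,0]]
    - [255,[0,0,0],[0,0,0]]
    - [255,[0,0,0],[0,0,0]]

```text
t: 41.3
eef_pos: [0.6023, -0.0157, 0.1069]
tcp_rot: [[-0.0, -0.162, 0.987], [0.001, 0.987, 0.162], [-1.0, 0.001, 0.0]]
contact_force: [4.2, 3.4, -2.8]
grip_width: 0.013
```

Call:
arm_command:
  moves:
    - [255,[0.05,0,0],[0,0,0]]
    - [0,[0,0,0],[0,0,0]]
    - [0,[0,0,0],[0,0,0]]
    - [0,[0,0,0],[0,0,0]]
    - [0,[0,0,0],[0,0,0]]
    - [0,[0,0,0],[0,0,0]]
    - [0,[-3,0,0],[0,0,0]]
    - [0,[-4,0,0],[0,0,0]]
    - [0,[-1,0,0],[0,0,0]]
    - [0,[0,0,0],[0,0,0]]

```text
t: 42.13
eef_pos: [0.605, -0.0167, 0.1911]
tcp_rot: [[0.008, -0.162, 0.987], [-0.001, 0.987, 0.162], [-1.0, -0.003, 0.007]]
contact_force: [0.1, 0.2, 0.3]
grip_width: 0.0854
```

```bash
python3 - <<'E'
from h import *
st(); W('w19')
c=optics.get_calibration('scene');im=optics.grab_frame('scene');crop(im,270,160,450,330,4,'pics/s3.png')
E
```

```text
t 42.13 p [ 0.605  -0.0167  0.1911] yaw(y) 9.34 xax [ 0.008 -0.001 -1.   ] F [0.1 0.2 0.3] w 0.0854 q6 [-0.14  0.41  1.57 -0.    1.15 -1.88]
```

View pics/s3.png

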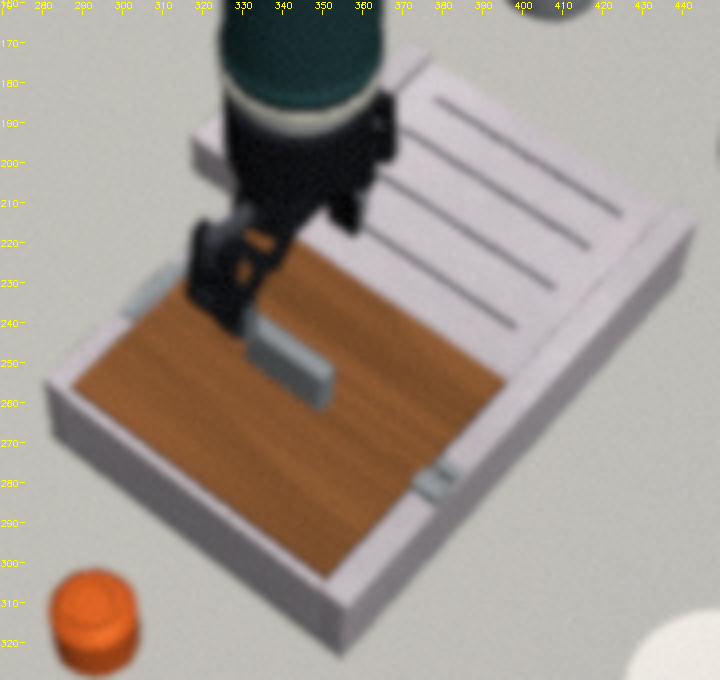

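View pics/w19.png

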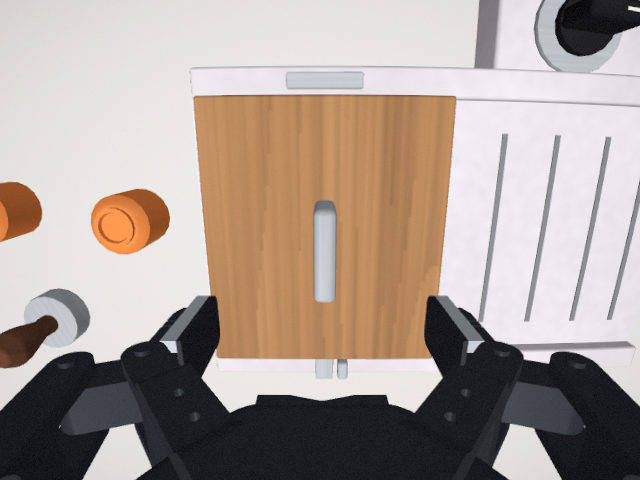

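Call:
arm_command:
  moves:
    - [0,[-0.3,0,0],[7,0,0]]
    - [0,[-0.3,0,0],[7,0,0]]
    - [0,[0,0,0],[7,0,0]]
    - [0,[0,0,0],[7,0,0]]
    - [0,[0,0,0],[7,0,0]]
    - [0,[0,0,0],[7,0,0]]
    - [0,[0,0,0],[7,0,0]]
    - [0,[0,0,0],[7,0,0]]
    - [0,[0,0,0],[7,0,0]]
    - [0,[0,0,0],[7,0,0]]

```text
t: 43.07
eef_pos: [0.6008, -0.0161, 0.1907]
tcp_rot: [[-0.004, 0.875, 0.485], [0.0, 0.485, -0.875], [-1.0, -0.003, -0.002]]
contact_force: [-0.7, 0.1, -0.1]
grip_width: 0.0855
```

Call:
arm_command:
  moves:
    - [0,[0,0,0],[7,0,0]]
    - [0,[0,0,0],[7,0,0]]
    - [0,[0,0,0],[6,0,0]]
    - [0,[0,0,0],[0,0,0]]
    - [0,[0,0,0],[0,0,0]]

```text
t: 43.48
eef_pos: [0.6011, -0.0161, 0.1913]
tcp_rot: [[-0.003, 0.986, 0.165], [0.0, 0.165, -0.986], [-1.0, -0.003, -0.001]]
contact_force: [-0.1, 0.3, 0.3]
grip_width: 0.0854
```

```bash
python3 - <<'E'
from h import *
st(); print(delta([.4222,.1435,.19]), rel([.4222,.1435]))
E
```

```text
t 43.48 p [ 0.6011 -0.0161  0.1913] yaw(y) -80.48 xax [-0.003  0.    -1.   ] F [-0.1  0.3  0.3] w 0.0854 q6 [-0.14  0.41  1.57 -0.    1.16 -0.31]
[  0.19 -15.01 -18.7 ] [-0.1517  0.1861]
```

Call:
arm_command:
  moves:
    - [0,[0,-2.14,-2.67],[0,0,0]]
    - [0,[0,-2.14,-2.67],[0,0,0]]
    - [0,[0,-2.14,-2.67],[0,0,0]]
    - [0,[0,-2.14,-2.67],[0,0,0]]
    - [0,[0,-2.14,-2.67],[0,0,0]]
    - [0,[0,-2.14,-2.67],[0,0,0]]
    - [0,[0,-2.14,-2.67],[0,0,0]]
    - [0,[0,0,0],[0,0,0]]
    - [0,[0,0,0],[0,0,0]]
    - [0,[0,0,0],[0,0,0]]

```text
t: 44.32
eef_pos: [0.4246, 0.1439, 0.1929]
tcp_rot: [[0.001, 0.986, 0.165], [-0.0, 0.165, -0.986], [-1.0, 0.001, 0.0]]
contact_force: [0.5, -0.2, -0.5]
grip_width: 0.0857
```

```bash
python3 - <<'E'
from h import *
st(); print(delta([.4222,.1435,.079]))
W('w20')
E
```

```text
t 44.32 p [0.4246 0.1439 0.1929] yaw(y) -80.5 xax [ 0.001 -0.    -1.   ] F [ 0.5 -0.2 -0.5] w 0.0857 q6 [ 0.17  0.2   1.89 -0.    1.05  0.01]
[ 1.139e+01 -2.500e-01 -1.000e-02]
```

View pics/w20.png

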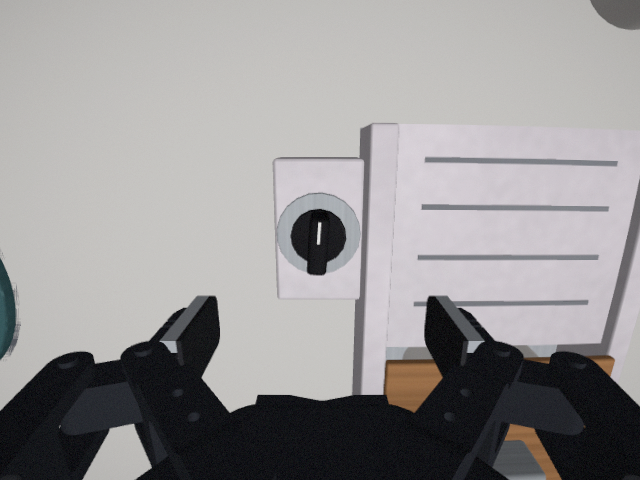

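```bash
python3 - <<'E'
from h import *
im=cv2.imread('pics/w20.png')[:,:,::-1]
crop(im,260,180,380,300,6,'pics/w20c.png')
E
```

```text
(no output)
```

View pics/w20c.png

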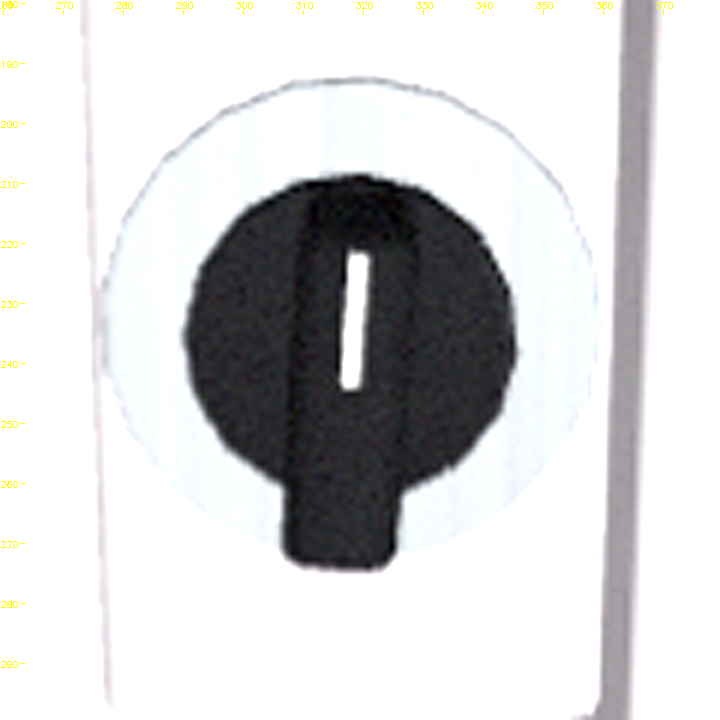

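```bash
python3 - <<'E'
from h import *
c=np.load('pics/w20.npy',allow_pickle=True).item()
a=pix2w(c,318.9,219.5,.089);b=pix2w(c,316.4,274,.089); s=pix2w(c,318,236.5,.059)
m=(a+b)/2
print(a,b,'mid',m,'len',np.linalg.norm(a-b),'skirt',s)
d=a-b; print('bar yaw deg',np.degrees(np.arctan2(-d[0],d[1])))
print(delta([m[0],m[1],.079]),delta([s[0],s[1],.079]))
E
```

```text
[0.42062506 0.16146485 0.089     ] [0.425294   0.12222846 0.089     ] mid [0.42295953 0.14184665 0.089     ] len 0.03951320594483192 skirt [0.42293065 0.14187629 0.059     ]
bar yaw deg 6.786013432026604
[11.4  -0.25  0.13] [11.4  -0.25  0.13]
```

Call:
arm_command:
  grip_force: 40
  moves:
    - [175,[2,-0.25,0.1],[2.5,0,0]]
    - [175,[2,0,0],[0,0,0]]
    - [175,[1,0,0],[0,0,0]]
    - [175,[0,0,0],[0,0,0]]
    - [175,[0,0,0],[0,0,0]]
    - [175,[0,0,0],[0,0,0]]
    - [175,[0,0,0],[0,0,0]]

```text
t: 44.95
eef_pos: [0.423, 0.1424, 0.1438]
tcp_rot: [[0.002, 0.993, 0.119], [0.0, 0.119, -0.993], [-1.0, 0.002, 0.0]]
contact_force: [0.1, 0.2, 0.2]
grip_width: 0.0267
```

```bash
python3 - <<'E'
from h import *
st(); print(delta([.4229,.1422,.079]))
W('w21')
E
```

```text
t 44.95 p [0.423  0.1424 0.1438] yaw(y) -83.18 xax [ 0.002  0.    -1.   ] F [0.1 0.2 0.2] w 0.0267 q6 [ 0.17  0.27  1.95 -0.    0.92  0.05]
[ 6.48 -0.02  0.01]
```

View pics/w21.png

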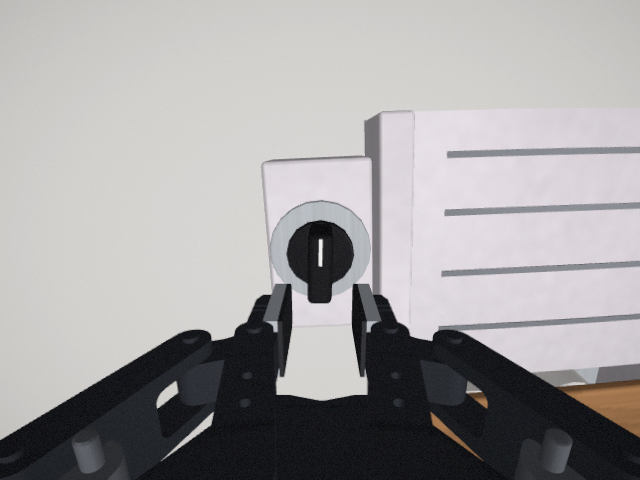

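Call:
arm_command:
  moves:
    - [175,[2,0,0],[0,0,0]]
    - [175,[2,0,0],[0,0,0]]
    - [175,[1.5,0,0],[0,0,0]]
    - [175,[0.6,0,0],[0,0,0]]
    - [175,[0,0,0],[0,0,0]]
    - [175,[0,0,0],[0,0,0]]

```text
t: 45.5
eef_pos: [0.4222, 0.1426, 0.0824]
tcp_rot: [[0.0, 0.993, 0.119], [-0.0, 0.119, -0.993], [-1.0, 0.0, 0.0]]
contact_force: [-0.7, 0.3, 0.6]
grip_width: 0.027
```

```bash
python3 - <<'E'
from h import *
st(); print(delta([.4229,.1422,.079]))
E
```

```text
t 45.5 p [0.4222 0.1426 0.0824] yaw(y) -83.15 xax [ 0. -0. -1.] F [-0.7  0.3  0.6] w 0.027 q6 [ 0.17  0.38  2.01 -0.    0.75  0.05]
[0.34 0.07 0.05]
```

Call:
arm_command:
  moves:
    - [175,[0.3,0.07,0.03],[0,0,0]]
    - [255,[0,0,0],[0,0,0]]
    - [255,[0,0,0],[0,0,0]]
    - [255,[0,0,0],[0,0,0]]
    - [255,[0,0,0],[0,0,0]]

```text
t: 45.92
eef_pos: [0.4222, 0.1422, 0.0797]
tcp_rot: [[-0.0, 0.993, 0.119], [-0.0, 0.119, -0.993], [-1.0, -0.0, 0.0]]
contact_force: [-3.3, -0.9, 7.0]
grip_width: 0.0133
```

```bash
python3 - <<'E'
from h import *
st(); print(sense()['moment'])
E
```

```text
t 45.92 p [0.4222 0.1422 0.0797] yaw(y) -83.14 xax [-0. -0. -1.] F [-3.3 -0.9  7. ] w 0.0133 q6 [ 0.17  0.38  2.01 -0.    0.75  0.05]
[-0.18553682  0.45421829  0.03827338]
```

Call:
arm_command:
  moves:
    - [255,[0,0,0],[5,0,0]]
    - [255,[0,0,0],[5,0,0]]
    - [255,[0,0,0],[5,0,0]]
    - [255,[0,0,0],[5,0,0]]
    - [255,[0,0,0],[5,0,0]]

```text
t: 46.33
eef_pos: [0.4222, 0.1421, 0.0797]
tcp_rot: [[-0.0, 0.949, -0.315], [-0.0, -0.315, -0.949], [-1.0, -0.0, 0.0]]
contact_force: [-2.8, -1.7, 6.6]
grip_width: 0.0131
```

```bash
python3 - <<'E'
from h import *
st(); print(sense()['moment'])
E
```

```text
t 46.33 p [0.4222 0.1421 0.0797] yaw(y) -108.39 xax [-0. -0. -1.] F [-2.8 -1.7  6.6] w 0.0131 q6 [ 0.17  0.38  2.01 -0.    0.75  0.49]
[-0.28183196  0.40282471  0.06240626]
```

Call:
arm_command:
  moves:
    - [255,[0,0,0],[4,0,0]]
    - [255,[0,0,0],[4,0,0]]
    - [255,[0,0,0],[4,0,0]]

```text
t: 46.58
eef_pos: [0.4222, 0.1421, 0.0797]
tcp_rot: [[-0.0, 0.863, -0.505], [-0.0, -0.505, -0.863], [-1.0, 0.0, 0.0]]
contact_force: [-2.2, -1.1, 6.5]
grip_width: 0.0135
```

```bash
python3 - <<'E'
from h import *
st(); print(sense()['moment'])
E
```

```text
t 46.58 p [0.4222 0.1421 0.0797] yaw(y) -120.34 xax [-0. -0. -1.] F [-2.2 -1.1  6.5] w 0.0135 q6 [ 0.17  0.38  2.01 -0.    0.75  0.7 ]
[-0.18671341  0.41473228  0.07182108]
```

Call:
arm_command:
  moves:
    - [255,[0,0,0],[6,0,0]]
    - [255,[0,0,0],[6,0,0]]
    - [255,[0,0,0],[6,0,0]]
    - [255,[0,0,0],[6,0,0]]
    - [255,[0,0,0],[6,0,0]]
    - [255,[0,0,0],[6,0,0]]
    - [255,[0,0,0],[6,0,0]]
    - [255,[0,0,0],[6,0,0]]
    - [255,[0,0,0],[6,0,0]]

```text
t: 47.33
eef_pos: [0.422, 0.1421, 0.0797]
tcp_rot: [[-0.0, 0.097, -0.995], [-0.0, -0.995, -0.097], [-1.0, 0.0, 0.001]]
contact_force: [-3.2, -1.5, 6.5]
grip_width: 0.0131
```

```bash
python3 - <<'E'
from h import *
st(); print(sense()['moment'])
E
```

```text
t 47.33 p [0.422  0.1421 0.0797] yaw(y) -174.43 xax [-0. -0. -1.] F [-3.2 -1.5  6.5] w 0.0131 q6 [ 0.17  0.38  2.01 -0.    0.75  1.64]
[-0.24644732  0.47571843  0.05838532]
```

Call:
arm_command:
  moves:
    - [255,[0,0,0],[6,0,0]]
    - [255,[0,0,0],[6,0,0]]
    - [255,[0,0,0],[6,0,0]]
    - [255,[0,0,0],[6,0,0]]
    - [255,[0,0,0],[6,0,0]]
    - [255,[0,0,0],[6,0,0]]
    - [255,[0,0,0],[6,0,0]]
    - [255,[0,0,0],[6,0,0]]
    - [255,[0,0,0],[6,0,0]]
    - [255,[0,0,0],[6,0,0]]

```text
t: 48.17
eef_pos: [0.422, 0.1422, 0.0797]
tcp_rot: [[-0.001, -0.814, -0.582], [-0.0, -0.582, 0.814], [-1.0, 0.001, 0.0]]
contact_force: [-3.1, -0.3, 6.2]
grip_width: 0.0132
```

```bash
python3 - <<'E'
from h import *
st(); print(sense()['moment'])
E
```

```text
t 48.17 p [0.422  0.1422 0.0797] yaw(y) 125.56 xax [-0.001 -0.    -1.   ] F [-3.1 -0.3  6.2] w 0.0132 q6 [ 0.17  0.38  2.01 -0.    0.75  2.69]
[-0.17544914  0.56102071  0.07377722]
```

Call:
arm_command:
  moves:
    - [175,[0,0,0],[0,0,0]]
    - [175,[0,0,0],[0,0,0]]
    - [175,[0,0,0],[0,0,0]]
    - [175,[-2,0,0],[0,0,0]]
    - [175,[-2,0,0],[0,0,0]]
    - [175,[-2,0,0],[-7,0,0]]
    - [175,[0,0,0],[-7,0,0]]
    - [175,[0,0,0],[-7,0,0]]
    - [175,[0,0,0],[-7,0,0]]
    - [175,[0,0,0],[-7,0,0]]

```text
t: 49.0
eef_pos: [0.4229, 0.1424, 0.1393]
tcp_rot: [[0.001, -0.32, -0.947], [0.0, -0.947, 0.32], [-1.0, -0.0, -0.001]]
contact_force: [0.6, 0.5, 0.4]
grip_width: 0.0267
```

Call:
arm_command:
  moves:
    - [175,[0,0,0],[-7,0,0]]
    - [175,[0,0,0],[-7,0,0]]
    - [175,[0,0,0],[-7,0,0]]
    - [175,[0,0,0],[-7,0,0]]
    - [175,[0,0,0],[-7,0,0]]
    - [175,[0,0,0],[-7,0,0]]
    - [175,[0,0,0],[-7,0,0]]
    - [175,[0,0,0],[-7,0,0]]
    - [175,[0,0,0],[-7,0,0]]
    - [175,[0,0,0],[-7,0,0]]

```text
t: 49.83
eef_pos: [0.4228, 0.1423, 0.139]
tcp_rot: [[0.0, 0.781, -0.625], [0.0, -0.625, -0.781], [-1.0, 0.0, -0.0]]
contact_force: [0.1, 0.4, 0.6]
grip_width: 0.0268
```

Call:
arm_command:
  moves:
    - [175,[0,0,0],[-7,0,0]]
    - [175,[0,0,0],[-7,0,0]]
    - [175,[0,0,0],[-7,0,0]]
    - [175,[0,0,0],[-7,0,0]]
    - [175,[0,0,0],[-7,0,0]]
    - [175,[0,0,0],[-7,0,0]]
    - [175,[0,0,0],[-7,0,0]]
    - [175,[0,0,0],[-7,0,0]]
    - [175,[0,0,0],[-7,0,0]]
    - [175,[0,0,0],[-7,0,0]]

```text
t: 50.67
eef_pos: [0.4228, 0.1423, 0.139]
tcp_rot: [[0.0, 0.854, 0.52], [0.0, 0.52, -0.854], [-1.0, 0.0, 0.0]]
contact_force: [0.3, -0.1, -0.4]
grip_width: 0.0268
```

Call:
arm_command:
  moves:
    - [175,[0,0,0],[-5,0,0]]
    - [175,[0,0,0],[0,0,0]]
    - [175,[0,0,0],[0,0,0]]

```text
t: 50.92
eef_pos: [0.4227, 0.1423, 0.139]
tcp_rot: [[0.0, 0.811, 0.584], [-0.0, 0.584, -0.811], [-1.0, 0.0, 0.0]]
contact_force: [0.8, -0.9, 0.0]
grip_width: 0.0264
```

```bash
python3 - <<'E'
from h import *
st(); print(delta([.4222,.1423,.0797])); W('w22')
E
```

```text
t 50.92 p [0.4227 0.1423 0.139 ] yaw(y) -54.24 xax [ 0. -0. -1.] F [ 0.8 -0.9  0. ] w 0.0264 q6 [ 0.17  0.28  1.96 -0.    0.9  -0.45]
[ 5.93 -0.04 -0.03]
```

View pics/w22.png

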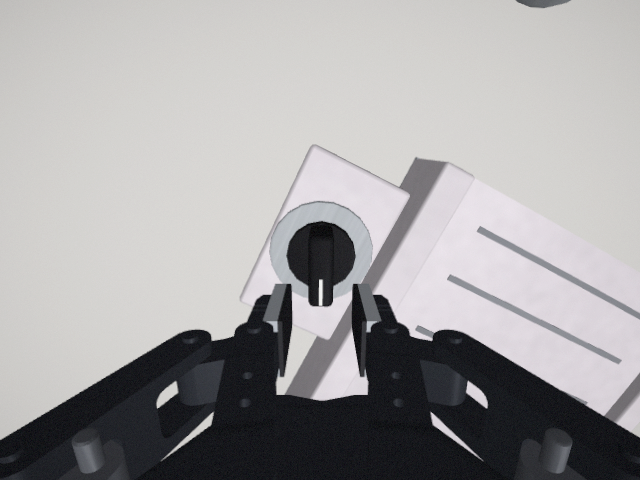

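Aligned, with the pointer now flipped. Grip again and turn on.

Call:
arm_command:
  moves:
    - [175,[2,0,0],[0,0,0]]
    - [175,[2,0,0],[0,0,0]]
    - [175,[1.4,0,0],[0,0,0]]
    - [175,[0.5,0,0],[0,0,0]]
    - [175,[0,0,0],[0,0,0]]
    - [255,[0,0,0],[0,0,0]]
    - [255,[0,0,0],[0,0,0]]
    - [255,[0,0,0],[0,0,0]]
    - [255,[0,0,0],[0,0,0]]

```text
t: 51.72
eef_pos: [0.4224, 0.1421, 0.0804]
tcp_rot: [[0.0, 0.811, 0.586], [-0.0, 0.586, -0.811], [-1.0, -0.0, 0.0]]
contact_force: [-1.5, -2.1, -0.6]
grip_width: 0.0135
```

Call:
arm_command:
  moves:
    - [255,[0,0,0],[6,0,0]]
    - [255,[0,0,0],[6,0,0]]
    - [255,[0,0,0],[6,0,0]]
    - [255,[0,0,0],[6,0,0]]
    - [255,[0,0,0],[6,0,0]]
    - [255,[0,0,0],[6,0,0]]
    - [255,[0,0,0],[6,0,0]]
    - [255,[0,0,0],[4,0,0]]

```text
t: 52.38
eef_pos: [0.4221, 0.1419, 0.0804]
tcp_rot: [[-0.0, 0.983, -0.181], [-0.001, -0.181, -0.983], [-1.0, -0.0, 0.001]]
contact_force: [-2.0, -3.2, 0.6]
grip_width: 0.0129
```

```bash
python3 - <<'E'
from h import *
st(); print(sense()['moment'])
E
```

```text
t 52.38 p [0.4221 0.1419 0.0804] yaw(y) -100.45 xax [-0.    -0.001 -1.   ] F [-2.  -3.2  0.6] w 0.0129 q6 [ 0.17  0.38  2.01 -0.    0.75  0.35]
[-0.61429964  0.27237422  0.08518841]
```

Call:
arm_command:
  moves:
    - [255,[0,0,0],[3,0,0]]
    - [255,[0,0,0],[3,0,0]]
    - [255,[0,0,0],[2,0,0]]
    - [255,[0,0,0],[0,0,0]]

```text
t: 52.72
eef_pos: [0.4221, 0.1419, 0.0804]
tcp_rot: [[-0.0, 0.95, -0.313], [-0.001, -0.313, -0.95], [-1.0, -0.0, 0.001]]
contact_force: [-2.8, -2.7, 3.0]
grip_width: 0.0132
```

```bash
python3 - <<'E'
from h import *
st(); print(sense()['moment'])
E
```

```text
t 52.72 p [0.4221 0.1419 0.0804] yaw(y) -108.22 xax [-0.    -0.001 -1.   ] F [-2.8 -2.7  3. ] w 0.0132 q6 [ 0.17  0.38  2.01 -0.    0.75  0.49]
[-0.71845705  0.34911007 -0.02283646]
```

Call:
arm_command:
  moves:
    - [255,[0,0,0],[2,0,0]]
    - [255,[0,0,0],[0,0,0]]
    - [255,[0,0,0],[0,0,0]]

```text
t: 52.97
eef_pos: [0.4221, 0.1419, 0.0804]
tcp_rot: [[-0.0, 0.94, -0.341], [-0.001, -0.341, -0.94], [-1.0, -0.0, 0.001]]
contact_force: [-3.4, -3.4, 6.5]
grip_width: 0.013
```

```bash
python3 - <<'E'
from h import *
st(); print(sense()['moment'])
E
```

```text
t 52.97 p [0.4221 0.1419 0.0804] yaw(y) -109.94 xax [-0.    -0.001 -1.   ] F [-3.4 -3.4  6.5] w 0.013 q6 [ 0.17  0.38  2.01 -0.    0.75  0.52]
[-0.76290126  0.59450701  0.99338305]
```

Moment about z jumped from 0.09 to about 1 N m, so the stop is reached. Release and check.

Call:
arm_command:
  moves:
    - [255,[0,0,0],[0,0,0]]
    - [255,[0,0,0],[0,0,0]]
    - [175,[0,0,0],[0,0,0]]
    - [175,[0,0,0],[0,0,0]]
    - [175,[0,0,0],[0,0,0]]
    - [175,[-2,0,0],[0,0,0]]
    - [175,[-3,0,0],[0,0,0]]
    - [175,[-3,0,0],[0,0,0]]
    - [175,[-3,0,0],[0,0,0]]
    - [175,[0,0,0],[0,0,0]]

```text
t: 53.8
eef_pos: [0.4267, 0.1433, 0.1952]
tcp_rot: [[0.01, 0.939, -0.344], [0.002, -0.344, -0.939], [-1.0, 0.009, -0.006]]
contact_force: [-0.0, 0.1, 0.6]
grip_width: 0.0264
```

```bash
python3 - <<'E'
from h import *
st(); W('w23')
im=optics.grab_frame('scene');crop(im,170,110,510,400,2,'pics/s4.png',False)
im=optics.grab_frame('top');crop(im,140,80,500,320,2,'pics/t5.png',False)
E
```

```text
t 53.8 p [0.4267 0.1433 0.1952] yaw(y) -110.15 xax [ 0.01   0.002 -1.   ] F [-0.   0.1  0.6] w 0.0264 q6 [0.17 0.2  1.89 0.   1.04 0.52]
```

View pics/w23.png

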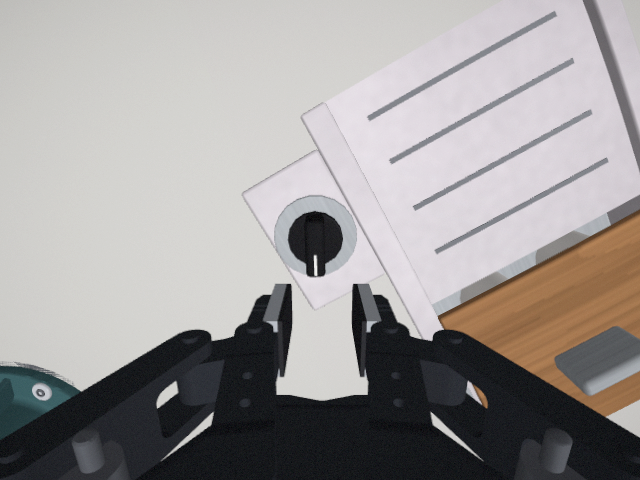

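View pics/s4.png

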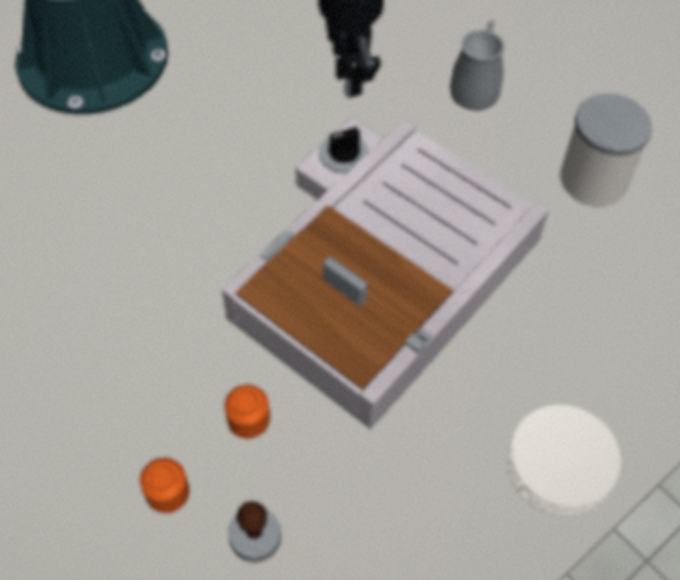

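View pics/t5.png

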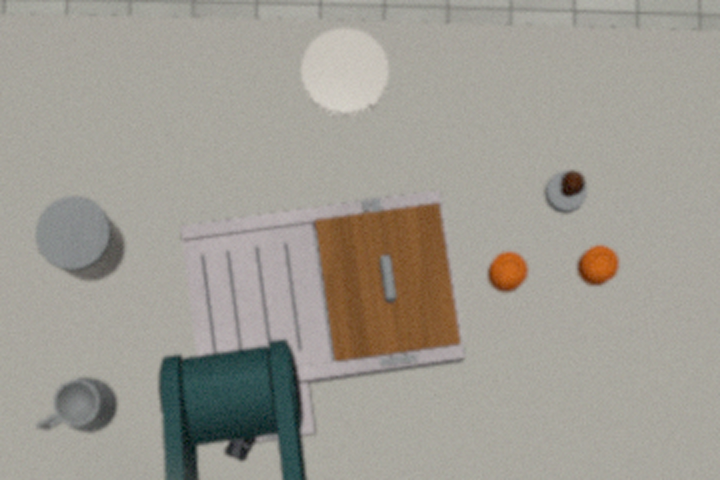

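```bash
python3 - <<'E'
from h import *
st(); print(workorder.hand_in())
E
```

```text
t 53.95 p [0.4228 0.1425 0.19  ] yaw(y) -110.16 xax [ 0.001  0.    -1.   ] F [-0.4  0.6 -1.5] w 0.0268 q6 [0.17 0.2  1.9  0.   1.04 0.52]
the job is handed in; nothing more can be done
None
```

I did the whole job and handed it in at about 54 s of the 210 s. The hand-in reported no verdict.

- **Cover:** I lifted it over the bump and slid it open about 167 mm. After the cups were in, I closed it the same way. In the last pictures it is shut, and its tab sits down behind the bump with the same spacing as at the start.
- **Cups:** All four white cups stand mouth down in the compartment, at about x ±40 mm, y −36 and +41 mm. They were last seen upright just before closing and are now under the cover. One cup was knocked aside during the run, so I located it again and picked it up with the jaws turned.
- **Dial:** I turned it clockwise in two grips, about 207° in total, until the moment rose from under 0.1 to about 1 N m at the stop. By my turn count it sits at about 5.2 rad, within roughly 2°.
- **Other objects:** In the last pictures the jug, canister, tamper and the orange look-alikes show no sign of having moved. The gripper is clear above the dial.

No final check failed. One minor disagreement is that two estimates of the warmer's x position differed by about 3 mm, which is well within the cups' margins.

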